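Seat a lens tube in the V-block of the colour reader

ROBOT

A 6-joint arm with a two-finger parallel gripper is mounted at the origin on a cart in front of the work surface, level with it; the furniture and walls round the work are solid. World frame = base frame: x ahead of the robot, y to its left, z up, the work surface at z = 0. Lengths are in m, angles in rad, forces in N, time in s.
With the tool pointing down it reaches from about 0.35 to 0.975 m from the base axis. Payload 4.9 kg.
Tool frame: the origin (TCP) lies at the very end of the fingers, on their centre line; the grasp point (between the pads) lies 19 mm behind it; x points along the fingers, y is the direction in which the jaws open and shut, and the axes are right-handed (so a half turn about x gives the same grasp; the last joint's range is limited). The gripper opens to 85 mm and grips with 20 to 120 N. Pads are 22 mm wide; open, the fingers measure 114 mm over their backs; the gripper's body (76 mm by 85 mm) begins 54 mm behind the grasp point. The pads swing forward as they close: fully open they stand 13 mm farther back than shut.
Start: joints at [-1.235, 0.053, 1.613, -0, 1.476, -0.119], TCP at [0.275, -0.561, 0.197] pointing down, gripper open.
Joint ranges: [-3.01, 3.01], [-1.01, 2.22], [0.06, 2.58], [-1.02, 4.17], [0.09, 2.62], [-3.14, 3.14]. Speed limits (rad/s): [2.57, 2.57, 3.14, 3.14, 3.14, 3.14].

INTERFACE

Orientations are given as a rotation vector (axis times angle).
In Python, from station import ctrl gives the robot as it stands. The module is installed in compiled form; this text tells all that it offers.
- The arm moves only by the shell command python3 -m handwheel 'ROWS' [FORCE]. ROWS is JSON, one flat list of numbers, 7 for each row, row after row: the opening, from 0 (shut) to 1 (fully open), then the shift along the tool's x, y, z in m, then the turn, a rotation vector about the tool's x, y, z in degrees. A call has 1 to 12 rows; each row is the pose to reach, as a shift and turn from the pose commanded when the call began, along the tool's axes at that moment; what a row does not reach only later rows make up. A row lasts 1/12 s, in which the tool goes at most 41.7 mm and 7.16 degrees, less where a joint would pass 70% of its speed; a pose out of reach is approached as far as the arm can. A call with a gripper value outside its range is refused whole. The fingers move at their own pace and stop on an object; FORCE is the grip in N (left out, the last holds). Time passes only in rows, so rows that repeat a pose let the fingers close. It gives the time, the measured TCP pose, the force and the opening at its end, in the units of the state.
- ctrl.get_obs(): the state, without advancing time (a new reading comes with each control period).
- ctrl.get_image(name): name is "side" or "top"; returns (picture, depth): 384x512x3 uint8, blue, green, red; 384x512 float32, m along the optical axis (not along the pixel's ray), 0 where there is no reading.
- ctrl.camera_params(name): a dict with "fov_y" (degrees; the focal length in pixels is half the picture's height over the tangent of half this angle, whatever the lens; pixels are square), "cx", "cy" (the principal point, pixels), "dist_coeffs" ([k1, k2, p1, p2, k3] as OpenCV has them; the pictures are not rectified), "R" (3x3) and "t" (3): a world point X has camera coordinates R X + t. Camera axes: x right, y down, z forward; pixel columns grow to the right and rows downward; lengths in m; the calibration is good to about 2 mm. A picture is of the moment at which its call begins. camera_params takes no time and is no camera call.
- ctrl.finish_job(): hands the job in, once; it reports no verdict.
The state is a dict: "t": time; "q": joint angles; "dq": joint speeds; "effort": joint torques, N m; "tool_pos": TCP position; "tool_rot": TCP orientation; "contact_force": force on the tool from outside, world axes, zero at the start; "wrist_torque": the same for the moment, N m; "opening": finger opening in m.
Only numpy, scipy, OpenCV 4.12 (cv2) and the standard library are available. Lean on these libraries where they do the work, as an engineer would, in place of code of your own. Each camera call takes 0.05 s, during which the arm holds its last target.

TASK

To set up the colour reader, take the lens tube out of its wooden parking cradle and set it down on the blue two-saddle rest and let go; then take it again by its brass tail, lay it in the reader's aluminium V-block and push it forward until it lies on both flanks with its glass nose fully home against the back stop. Finally swing the yellow keeper all the way round over the tube and let go. The tube must not be dropped on the worktop, and the other things stay where they stand.

Things in the scene. Friction and masses are not known exactly. Their poses are not given: they have to be found in the camera images.
- lens_tube: Round lens tube, 30 mm in diameter, 140 mm long, about 0.12 kg, lying level. Origin at its middle on its axis; x runs along it towards the nose. The black nose ends in a round glass (x = +70 mm), the middle is bare aluminium, the knurled brass tail ends at x = -70 mm. It may roll about x, so y and z mean nothing. At the start the tail half lies in the cradle, about 50 mm of nose stands free.
- nose (a point): Centre of the glass end face of the lens tube (70 mm from its middle).
- nose_grip (a point): Point on the tube's axis 46 mm from the middle towards the nose: where the nose is free to grip while the tube is in the cradle, and on the rest.
- tail_grip (a point): Point on the tube's axis 46 mm from the middle towards the tail: where the brass tail is free to grip on the rest and in the V-block.
- cradle: Wooden parking cradle, fixed: base 104 x 92 x 8 mm with a 90 degree V groove along its x axis, 88 mm long, 72 mm wide outside, walls 52 mm high, open at both ends and above. Origin at the centre of its underside, z up. A lying tube's axis is 45 mm above the origin; the nose projects on the +x side.
- rest: Blue rest, fixed: base 56 x 70 x 8 mm, two V-notched saddles 56 mm wide, 46 mm high, 8 mm thick, at x = -17 and +17 mm. Origin at the centre of its underside; a tube lies along x (either way round), its axis 45 mm above the origin. Set with its middle over the rest's middle, nose and tail stand free; it tips if its middle is more than about 20 mm off.
- fixture: Colour reader, fixed: grey base plate 134 x 106 x 8 mm, aluminium V-block 72 mm wide and 52 mm high, dark back stop 60 mm high, black sensor behind it. Origin on the underside, under the V-block's middle; x: push direction, z up. The 90 degree groove runs along x at y = 0 from x = -44 to the stop face at +44 mm; a tube in it has its axis at z = 45 mm and, when home, its tail 52 mm out of the open end.
- seat (a point): Point on the back stop's face where the nose centre is when the tube is seated: fixture x = 44, y = 0, z = 45 mm; its axes are those of the fixture.
- keeper (a joint): Angle of the yellow keeper arm about its upright pivot: 0 = swung aside, along the fixture's +x beside the block; 1.57 (end stop) = across the tube. Closes clockwise seen from above and stays where left (friction about 0.5 N at the knob). Starts between 0 and 0.35. Arm 14 mm wide, underside 63, top 69 mm above the table; the tube in the V-block passes 3 mm below it.
- keeper_pivot (a point): The keeper's pivot axis on the fixture: fixture x = 10, y = 48, z = 63 mm.
- keeper_knob (a point): Centre of the top of the red upright knob on the end of the keeper arm: 14 mm in diameter, standing from the arm's top (69 mm above the table) to 98 mm; 62 mm from the pivot axis, in the arm's direction.
- beaker_250: Glass beaker, 72 mm across and 92 mm high, bystander; origin at the underside.
- nail_brush: Grey nail brush with a bow handle, 30 x 85 x 55 mm, bristles down, bystander; origin at the underside.
- stopwatch: Black stopwatch lying flat, 71 x 59 x 17 mm, bystander; origin at the underside.
- tape_roll: Roll of tape lying flat, 98 mm across and 25 mm high, bystander; origin at the underside.
Mind the look-alikes: they are no part of the job. Of the things shaped like the rest, the blue one is meant.

How it is judged:
On the way, in this order (a step that is already met when the one before it is completed fails the run):
1. the lens tube lies on both saddles of the rest, let go (x of lens_tube in the frame of rest between -0.022 and 0.022 m and y of lens_tube in the frame of rest between -0.003 and 0.003 m and z of lens_tube in the frame of rest between 0.042 and 0.048 m and angle between the x axis of lens_tube and the x axis of rest, either way round below 0.06 rad and contact force between the fingers and lens_tube below 0.05 N and linear speed of lens_tube below 0.02 m/s), for 0.2 s.
2. the lens tube is held by its brass tail and lifted off the rest (contact force between the fingers and lens_tube above 1 N and distance between the grasp point and tail_grip below 0.035 m and contact force between lens_tube and rest below 0.01 N and height (world z) of lens_tube above 0.055 m), for 0.1 s.
3. the tube lies on both flanks of the V-block with its nose against the back stop, the keeper still open (x of nose in the frame of seat between -0.0025 and 0.002 m and y of nose in the frame of seat between -0.002 and 0.002 m and z of nose in the frame of seat between -0.002 and 0.002 m and angle between the x axis of lens_tube and the x axis of fixture, either way round below 0.03 rad and value of joint keeper below 0.8 rad), for 0.2 s.
At the end, for the whole second after the job is handed in: The lens tube lies in the V-block along its groove (within 0.03 rad), the centre of its nose within 2.5 mm of the back stop and within 2 mm sideways and in height of the seat point, at rest and let go; the keeper is swung over it (joint beyond 1.4 rad) (x of nose in the frame of seat between -0.0025 and 0.002 m and y of nose in the frame of seat between -0.002 and 0.002 m and z of nose in the frame of seat between -0.002 and 0.002 m and angle between the x axis of lens_tube and the x axis of fixture, either way round below 0.03 rad and value of joint keeper above 1.4 rad and linear speed of lens_tube below 0.01 m/s and contact force between the fingers and lens_tube below 0.05 N); the robot touches nothing.
It fails at once if the lens tube is dropped on the worktop (height (world z) of lens_tube below 0.03 m).
It fails at once if a bystander is shifted by more than 30 mm (distance of any of beaker_250, nail_brush, stopwatch, tape_roll from where it was at the start of the episode above 0.03 m).
It also fails if it takes over 72 s, if anything falls off the work surface, if the arm or the gripper's body presses on something with over 40 N, if the wrist force passes 120 N, or if a joint passes its speed limit or range.

## Working session

There is one attempt and no reset: what is moved stays moved. The work goes in short steps, Python scripts to look and compute and a shell command to move; the robot and the scene stay as the last step left them, time stands still between calls to the robot, and variables do not carry over. Pictures are saved under pics/ and viewed, and the job is handed in when it is done.

```bash
mkdir -p pics; ls
python3 - <<'E'
from station import ctrl
import cv2,numpy as np
o=ctrl.get_obs()
print({k:np.round(v,3) for k,v in o.items()})
for n in("side","top"):
    im,d=ctrl.get_image(n); cv2.imwrite(f"pics/{n}0.png",im); np.save(f"{n}0_d.npy",d); print(n,ctrl.camera_params(n))
E
```

```text
pics
{'t': np.float64(0.0), 'q': array([-1.235,  0.053,  1.614,  0.   ,  1.476, -0.119]), 'dq': array([0.001, 0.   , 0.001, 0.   , 0.001, 0.001]), 'effort': array([ 1.0000e-03, -3.9368e+01, -3.7018e+01,  0.0000e+00,  7.0000e-03,
        0.0000e+00]), 'tool_pos': array([ 0.274, -0.561,  0.196]), 'tool_rot': array([ 1.969,  0.458, -1.97 ]), 'contact_force': array([ 0.081, -0.03 , -0.277]), 'wrist_torque': array([ 0.009, -0.047, -0.035]), 'opening': np.float64(0.085)}
side {'fov_y': 48.09794379348068, 'cx': 252.5091652139298, 'cy': 187.1255495774011, 'dist_coeffs': array([0.01915828, 0.        , 0.        , 0.        , 0.        ]), 'R': array([[-0.95968675, -0.2802644 , -0.02128862],
       [-0.08124027,  0.34909673, -0.93355851],
       [ 0.269075  , -0.89419424, -0.35779226]]), 't': array([0.51296037, 0.12993626, 1.24143386])}
top {'fov_y': 44.982619470187004, 'cx': 261.08447454011133, 'cy': 192.01919993612992, 'dist_coeffs': array([-0.0152454,  0.       ,  0.       ,  0.       ,  0.       ]), 'R': array([[ 0.017277  , -0.99984167, -0.00425994],
       [-0.99125799, -0.01657099, -0.1308931 ],
       [ 0.13080178,  0.00648414, -0.99138734]]), 't': array([-0.04370898,  0.5459258 ,  1.57013505])}
```

View pics/side0.png

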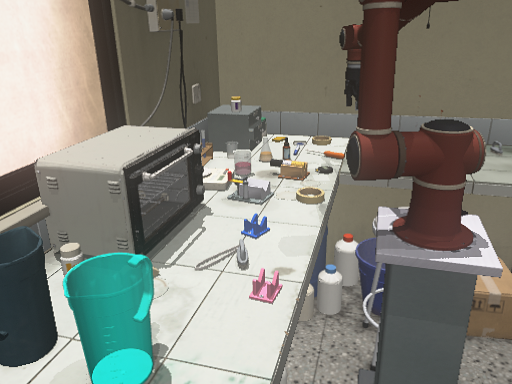

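View pics/top0.png

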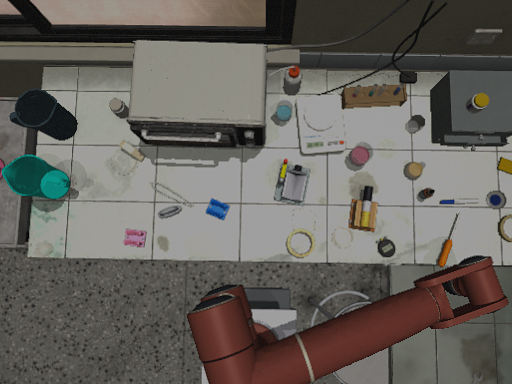

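```bash
cat > h.py <<'E'
import cv2,numpy as np
from station import ctrl
def K(n):
    p=ctrl.camera_params(n); f=192/np.tan(np.radians(p['fov_y'])/2)
    return np.array([[f,0,p['cx']],[0,f,p['cy']],[0,0,1]]),np.array(p['dist_coeffs']),np.array(p['R']),np.array(p['t'])
def ray(n,uv):
    k,d,R,t=K(n); uv=np.array(uv,float).reshape(-1,1,2)
    q=cv2.undistortPoints(uv,k,d).reshape(-1,2)
    return -R.T@t,(np.c_[q,np.ones(len(q))])@R
def onz(n,uv,z):
    c,r=ray(n,uv); z=np.broadcast_to(z,(len(r),)); return c+r*((z-c[2])/r[:,2])[:,None]
def proj(n,X):
    k,d,R,t=K(n); return cv2.projectPoints(np.array(X,float).reshape(-1,1,3),cv2.Rodrigues(R)[0],t,k,d)[0].reshape(-1,2)
def pts(n,dep):  # world points of all pixels
    v,u=np.mgrid[0:384,0:512]; c,r=ray(n,np.c_[u.ravel(),v.ravel()])
    return (c+r*dep.reshape(-1,1)).reshape(384,512,3)
E
python3 - <<'E'
from h import *
a=cv2.imread('pics/top0.png')[140:265,120:420]
cv2.imwrite('pics/top0c.png',cv2.resize(a,None,fx=2.6,fy=2.6,interpolation=cv2.INTER_CUBIC))
a=cv2.imread('pics/side0.png')[125:305,180:350]
cv2.imwrite('pics/side0c.png',cv2.resize(a,None,fx=3.3,fy=3.3,interpolation=cv2.INTER_CUBIC))
a=cv2.imread('pics/top0.png')[150:245,265:395]
cv2.imwrite('pics/top0d.png',cv2.resize(a,None,fx=6,fy=6,interpolation=cv2.INTER_CUBIC))
E
```

```text
(no output)
```

View pics/top0c.png

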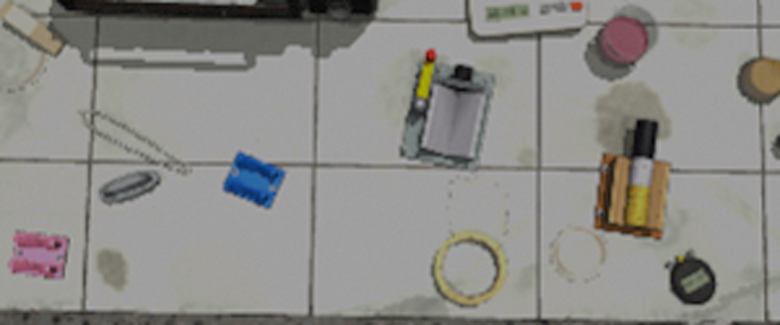

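View pics/side0c.png

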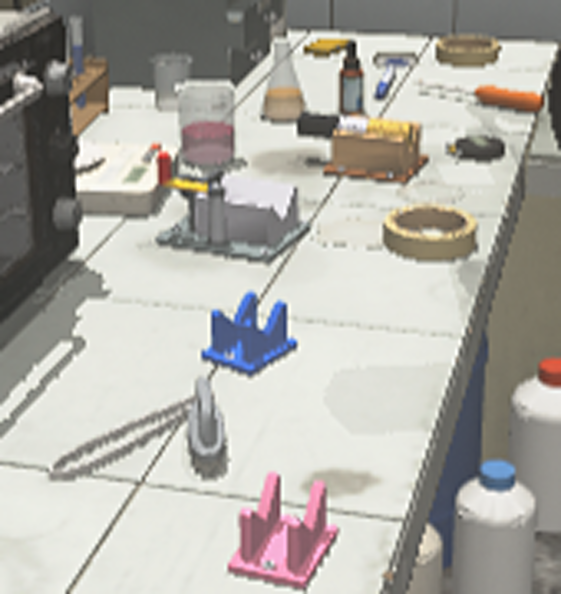

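View pics/top0d.png

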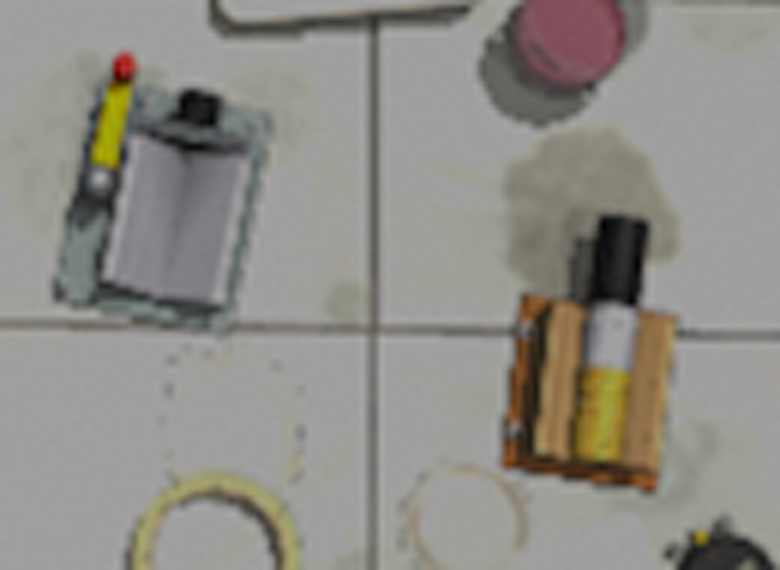

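The top view shows these candidates:

| Thing | Pixel | Decision |
|---|---|---|
| Tube in the wooden cradle (black nose, brass tail) | (366,205) | the lens tube |
| Blue saddle rest | (217,209) | the rest that is meant |
| Pink saddle rest | (135,238) | look-alike |
| Grey reader with V-block, yellow keeper and red knob | (294,184) | the fixture |
| Tape rolls | (300,242), (507,228) | bystander or clutter |
| Orange screwdriver | (448,240) | clutter |

Next I measure them.

Run:
```python
from h import *
np.set_printoptions(precision=4,suppress=True)
im=cv2.imread('pics/top0.png');P=pts('top',np.load('top0_d.npy'))
ims=cv2.imread('pics/side0.png');Ps=pts('side',np.load('side0_d.npy'))
# table z check
for u,v in[(250,230),(320,215),(330,180)]:print('table',P[v,u])
hsv=cv2.cvtColor(im,cv2.COLOR_BGR2HSV);hs=cv2.cvtColor(ims,cv2.COLOR_BGR2HSV)
def roi(shape,u0,u1,v0,v1):
    m=np.zeros(shape[:2],bool);m[v0:v1,u0:u1]=1;return m
# blue rest
m=roi(im.shape,195,240,190,230)&(hsv[...,0]>100)&(hsv[...,0]<125)&(hsv[...,1]>120)
q=P[m];print('blue n',m.sum(),q.mean(0),'z hist',np.histogram(q[:,2],bins=[-.01,.005,.015,.03,.04,.055]))
b=q[(q[:,2]<.016)];
c=cv2.findContours(m.astype(np.uint8),cv2.RETR_EXTERNAL,cv2.CHAIN_APPROX_NONE)[0];c=max(c,key=len)
print('rest rect base plane',cv2.minAreaRect((onz('top',c.reshape(-1,2),.008)[:,:2]*1000).astype(np.float32)))
hi=q[q[:,2]>.03];print('saddle pts',hi[np.argsort(hi[:,0])])
# tube
for nm,r in(('black',(350,385,175,202)),('all',(350,385,180,230))):
    m=roi(im.shape,*r)
    q=P[m];h=q[q[:,2]>.05];print(nm,len(h),h.mean(0), h[:,2].max())
# tube region rows
q=P[180:232,350:385]
for v in range(180,232,3):
    z=P[v,350:385,2];print(v,np.round(z*1000).astype(int))
```

```text
table [ 0.4165  0.0024 -0.0017]
table [ 0.4739 -0.2437 -0.008 ]
table [ 0.5989 -0.2786 -0.0029]
blue n 279 [0.4867 0.1167 0.0265] z hist (array([ 69, 121,  26,  35,  26]), array([-0.01 ,  0.005,  0.015,  0.03 ,  0.04 ,  0.055]))
rest rect base plane ((488.3166198730469, 118.3645248413086), (67.66270446777344, 55.302459716796875), 69.1755142211914)
saddle pts [[ 0.3365 -0.0448  1.6279]
 [ 0.3365 -0.0448  1.6279]
 [ 0.4605  0.1014  0.043 ]
 [ 0.4606  0.1051  0.0406]
 [ 0.461   0.0985  0.037 ]
 [ 0.4611  0.1092  0.0331]
 [ 0.4636  0.1012  0.0464]
 [ 0.4638  0.0978  0.0458]
 [ 0.4641  0.1052  0.0405]
 [ 0.4642  0.1123  0.0378]
 [ 0.4642  0.1088  0.038 ]
 [ 0.4645  0.1162  0.0332]
 [ 0.4675  0.1088  0.0397]
 [ 0.4676  0.1054  0.0395]
 [ 0.4677  0.1266  0.0335]
 [ 0.468   0.1129  0.0329]
 [ 0.4713  0.1304  0.0314]
 [ 0.4714  0.1164  0.0333]
 [ 0.474   0.1366  0.0386]
 [ 0.4742  0.1333  0.0372]
 [ 0.4743  0.1405  0.0345]
 [ 0.4746  0.1268  0.0334]
 [ 0.4748  0.1306  0.0307]
 [ 0.4767  0.1463  0.0448]
 [ 0.477   0.1396  0.0435]
 [ 0.4772  0.1434  0.0406]
 [ 0.4777  0.1335  0.0365]
 [ 0.4778 
[... 2877 characters left out ...]
  58  39  42  51  51  53  48  55  -1  -1   4  -3   3 -11   3  -1  -1]
219 [10 14 13 17 38 55 53 56 47 41 42 51 53 48 61 63 56 60 64 43 44 45 52 53
 56 47  1 -5 -3 -4  3 -2 -3  2 -4]
222 [12 16  6 21 44 60 56 54 46 45 35 56 56 55 56 54 51 57 48 39 47 49 50 52
 52 -4 -2  3 -8  0  0 -1 -5 -1 -5]
225 [   5    1   15   25   33   28   45   51   38   46   48   54   60   59
   61   60   60   55   48   44 1628   46   48   48   52   -3    3    0
   -2    2    3    4   -3   -6    1]
228 [ 0  1 -4 -4  0 10  0  7  6  9  5  6 14 15  4  3 10  6 12  8  4 15  7  6
 -7 -1 -2 -2  3  5  1  1 -3  1 -4]
231 [ 4  5 -4  3  0  0 -4 -7 -6 -1  3  4  0 -1 -4  4  0 10  4 -6 -1  1  3  2
 -4  4 -1  4 -2  5  9 -4  1  2 -2]
```

Run:
```python
import cv2
a=cv2.imread('pics/top0.png')
cv2.imwrite('pics/rest.png',cv2.resize(a[190:230,195:240],None,fx=13,fy=13,interpolation=cv2.INTER_NEAREST))
a=cv2.imread('pics/side0.png')
cv2.imwrite('pics/rests.png',cv2.resize(a[205:245,235:280],None,fx=13,fy=13,interpolation=cv2.INTER_NEAREST))
```

```text
(no output)
```

View pics/rest.png

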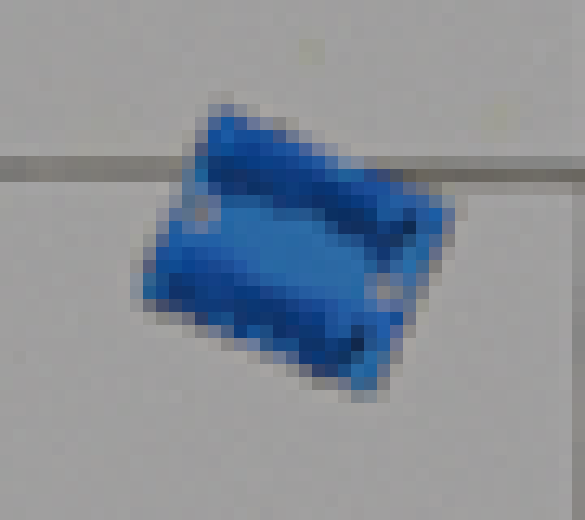

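View pics/rests.png

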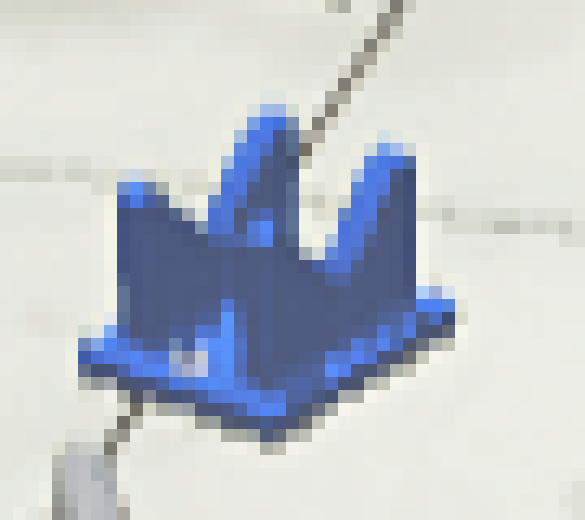

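Run:
```python
from h import *
def grid(src,u0,u1,v0,v1,f,out,step=5):
    a=cv2.resize(cv2.imread(src)[v0:v1,u0:u1],None,fx=f,fy=f,interpolation=cv2.INTER_CUBIC)
    for u in range(u0-u0%step+step,u1,step):
        cv2.putText(a,str(u),(int((u-u0+.5)*f)-10,8),0,.3,(0,0,255),1);cv2.line(a,(int((u-u0+.5)*f),10),(int((u-u0+.5)*f),14),(0,0,255),1)
    for v in range(v0-v0%step+step,v1,step):
        cv2.putText(a,str(v),(0,int((v-v0+.5)*f)+3),0,.3,(0,0,255),1);cv2.line(a,(20,int((v-v0+.5)*f)),(25,int((v-v0+.5)*f)),(0,0,255),1)
    cv2.imwrite(out,a)
grid('pics/top0.png',270,315,155,208,11,'pics/fix.png')
grid('pics/side0.png',222,275,165,210,14,'pics/fixs.png')
```

```text
(no output)
```

View pics/fix.png

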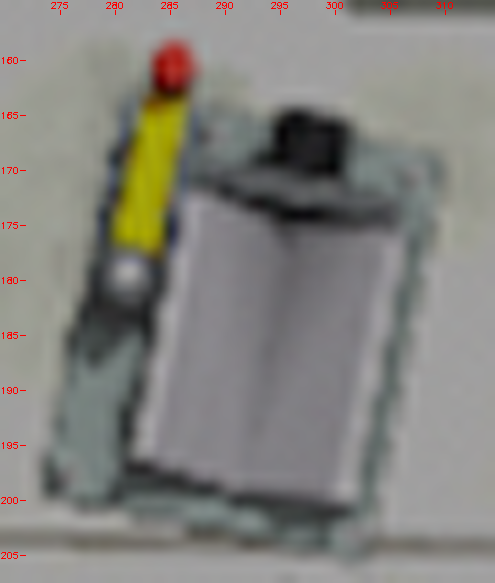

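View pics/fixs.png

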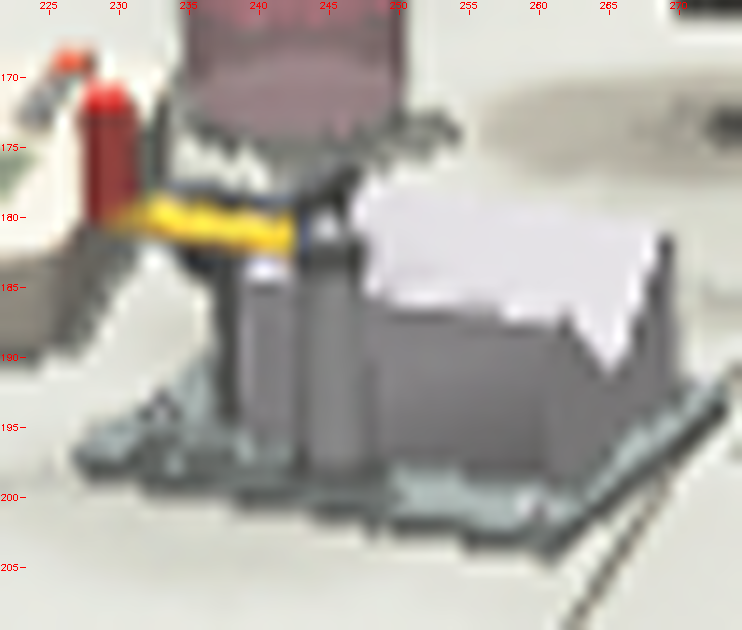

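```bash
python3 - <<'E'
from h import *
np.set_printoptions(precision=4,suppress=True)
im=cv2.imread('pics/top0.png').astype(float);hsv=cv2.cvtColor(im.astype(np.uint8),cv2.COLOR_BGR2HSV)
B=onz('top',[(281.8,197),(302.3,200.7),(306,175),(286.3,171.8)],.052)
print('block',B[:,:2],'mean',B.mean(0)); 
n=lambda a,b:np.linalg.norm(a-b)
print('w',n(B[0],B[1]),n(B[2],B[3]),'l',n(B[0],B[3]),n(B[1],B[2]))
for a,b in((0,3),(1,2)):d=B[b]-B[a];print('yaw',np.degrees(np.arctan2(d[1],d[0])))
for a,b in((0,1),(3,2)):d=B[b]-B[a];print('yaw from y',np.degrees(np.arctan2(d[1],d[0]))+90)
Q=onz('top',[(273.5,200.5),(302.8,205.3),(310,168.8),(282,163.5)],.008)
print('base',Q[:,:2],Q.mean(0),n(Q[0],Q[1]),n(Q[2],Q[3]),n(Q[0],Q[3]),n(Q[1],Q[2]))
for a,b in((0,3),(1,2)):d=Q[b]-Q[a];print('yaw',np.degrees(np.arctan2(d[1],d[0])))
for a,b in((0,1),(3,2)):d=Q[b]-Q[a];print('yaw from y',np.degrees(np.arctan2(d[1],d[0]))+90)
m=(hsv[...,1]>170)&((hsv[...,0]<6)|(hsv[...,0]>174));m[:, :275]=0;m[:,295:]=0;m[:150]=0;m[175:]=0
v,u=np.nonzero(m);print('knob top px',u.mean(),v.mean(),len(u),onz('top',[(u.mean(),v.mean())],.098))
print('pivot cap',onz('top',[(281.2,179.3)],.069))
# groove bottom line
print('groove',onz('top',[(293,198.5),(296.3,174)],.024)[:,:2])
print('side: knob top',onz('side',[(229.3,171.3)],.098),'groove bottom front',onz('side',[(265,191.5)],.024))
print('front top corners side',onz('side',[(262,187),(269.3,181)],.052))
# tube
C=[]
for vv in range(187,225):
    row=im[vv,352:382]; h=hsv[vv,352:382]
    if vv<202: mm=row.max(1)<75
    elif vv>=212: mm=(h[:,1]>150)&(h[:,0]>20)&(h[:,0]<35)
    else: continue
    us=np.nonzero(mm)[0]+352
    if len(us)>4: C.append((us.mean(),vv,us.min(),us.max()))
C=np.array(C);print(C[::3])
X=onz('top',C[:,:2],.045)
for s in (C[:,1]<202,C[:,1]>=212,C[:,1]>0):
    p=np.polyfit(X[s,0],X[s,1],1);print('tube yaw',np.degrees(np.arctan(p[0])),'y at x=.5',np.polyval(p,.5),'std',np.std(np.polyval(p,X[s,0])-X[s,1]))
E
python3 - <<'E'
import sys; sys.path.insert(0,'.')
from h import *
def grid(src,u0,u1,v0,v1,f,out,step=5):
    a=cv2.resize(cv2.imread(src)[v0:v1,u0:u1],None,fx=f,fy=f,interpolation=cv2.INTER_CUBIC)
    for u in range(u0-u0%step+step,u1,step):
        cv2.putText(a,str(u),(int((u-u0+.5)*f)-10,8),0,.3,(0,0,255),1);cv2.line(a,(int((u-u0+.5)*f),10),(int((u-u0+.5)*f),14),(0,0,255),1)
    for v in range(v0-v0%step+step,v1,step):
        cv2.putText(a,str(v),(0,int((v-v0+.5)*f)+3),0,.3,(0,0,255),1);cv2.line(a,(20,int((v-v0+.5)*f)),(25,int((v-v0+.5)*f)),(0,0,255),1)
    cv2.imwrite(out,a)
import os;os.chdir('.')
grid('pics/top0.png',345,385,180,235,10,'pics/tube.png')
grid('pics/side0.png',265,315,150,185,14,'pics/tubes.png')
E
```

```text
block [[ 0.5284 -0.1057]
 [ 0.5169 -0.1759]
 [ 0.6061 -0.1882]
 [ 0.6162 -0.1202]] mean [ 0.5669 -0.1475  0.052 ]
w 0.0711551314097288 0.06867595561805204 l 0.0889432566392474 0.09010116861891067
yaw -9.388909462368149
yaw -7.80590719937563
yaw from y -9.355178385423855
yaw from y -8.416566232163348
base [[ 0.5209 -0.0784]
 [ 0.5057 -0.1814]
 [ 0.6362 -0.2062]
 [ 0.6537 -0.1068]] [ 0.5791 -0.1432  0.008 ] 0.10415689815064341 0.1010065898025271 0.13573492008859575 0.13283489308876167
yaw -12.062741831020722
yaw -10.765900131178931
yaw from y -8.405576978777574
yaw from y -9.957934739289712
knob top px 285.0 161.0 9 [[ 0.6447 -0.1133  0.098 ]]
pivot cap [[ 0.587  -0.1023  0.069 ]]
groove [[ 0.5272 -0.1458]
 [ 0.6139 -0.1567]]
side: knob top [[ 0.6495 -0.1154  0.098 ]] groove bottom front [[ 0.5297 -0.141   0.024 ]]
front top corners side [[ 0.532  -0.1106  0.052 ]
 [ 0.5223 -0.1735  0.052 ]]
[[368.5    187.     365.     372.    ]
 [366.5    190.     361.     372.    ]
 [365.5    193.     360.     371.    ]
 [365.5    196.     360.     371.    ]
 [365.     199.     360.     370.    ]
 [365.4286 213.     362.     369.    ]
 [365.5    216.     362.     369.    ]
 [364.2857 219.     361.     368.    ]
 [364.     222.     360.     368.    ]]
tube yaw -14.216567704180953 y at x=.5 -0.38449322864798513 std 0.0017676879593365813
tube yaw -8.555211723353201 y at x=.5 -0.39604599884672953 std 0.0008102644516519148
tube yaw -4.739429741048734 y at x=.5 -0.39290427634839914 std 0.002358297515586763
```

View pics/tube.png

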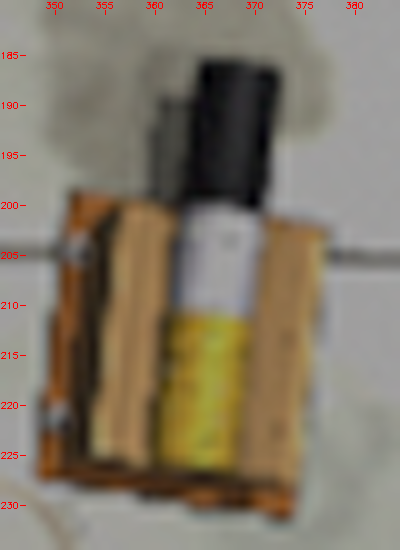

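View pics/tubes.png

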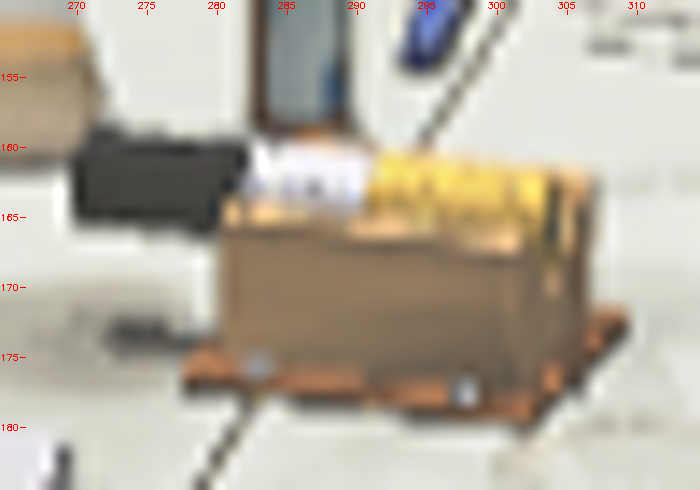

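Run:
```python
from h import *
np.set_printoptions(precision=4,suppress=True)
for n in('top','side'):
    k,d,R,t=K(n);print(n,-R.T@t)
X=onz('top',[(367.9,190),(367,195),(366.4,205),(366.1,210),(365,220),(364.9,223)],.045)
p=np.polyfit(X[:,0],X[:,1],1);yaw=np.arctan(p[0]);print(X[:,:2],np.degrees(yaw),np.std(np.polyval(p,X[:,0])-X[:,1]))
N=onz('top',[(368.4,185.7)],.06)[0];N2=onz('top',[(368.4,185.7)],.045)[0]
T=onz('top',[(364.8,226.7)],.05)[0]
print('nose',N,N2,'tail',T,np.linalg.norm((N-T)[:2]))
print('side nose end',onz('side',[(269.8,162.5)],.045),'tail',onz('side',[(304,164.0)],.045), 'bw edge',onz('side',[(282,163)],.045))
# depth points of nose
P=pts('top',np.load('top0_d.npy'))
q=P[186:201,362:373].reshape(-1,3);q=q[(q[:,2]>.03)&(q[:,2]<.1)];print(q[:,0].min(),q[:,0].max(),q.mean(0))
# cradle base corners z=.008 / top
Q=onz('top',[(348.7,227.3),(374,231.3)],.008);print(Q,np.linalg.norm(Q[0]-Q[1]));d=Q[1]-Q[0];print(np.degrees(np.arctan2(d[1],d[0]))+90)
W=onz('top',[(356.3,199.5),(376.8,202.7),(374.3,229)],.052);print(W)
```

```text
top [ 0.3365 -0.0448  1.6279]
side [0.1688 1.2085 0.5764]
[[ 0.5585 -0.4022]
 [ 0.5411 -0.3989]
 [ 0.5065 -0.3964]
 [ 0.4893 -0.3952]
 [ 0.4549 -0.391 ]
 [ 0.4447 -0.3906]] -5.62561233317691 0.0005291642370771484
nose [ 0.5713 -0.4007  0.06  ] [ 0.5735 -0.4041  0.045 ] tail [ 0.4317 -0.389   0.05  ] 0.1400411523306398
side nose end [[ 0.5782 -0.4027  0.045 ]] tail [[ 0.4406 -0.413   0.045 ]] bw edge [[ 0.5287 -0.4069  0.045 ]]
0.5221283376727683 0.5719407106658566 [ 0.5461 -0.3988  0.0552]
[[ 0.4313 -0.3419  0.008 ]
 [ 0.4188 -0.43    0.008 ]] 0.08896407386051627
-8.055327134623667
[[ 0.5241 -0.3605  0.052 ]
 [ 0.5143 -0.4305  0.052 ]
 [ 0.4244 -0.4207  0.052 ]]
```

```bash
cat >> h.py <<'E'
from scipy.spatial.transform import Rotation as Ro
def tgt(yaw):  # tool x down, tool z along / against tube axis dir (yaw deg); picks later
    a=np.radians(yaw);x=np.array([0,0,-1.]);z=np.array([np.cos(a),np.sin(a),0]);y=np.cross(z,x)
    return Ro.from_matrix(np.c_[x,y,z])
def plan(pos,yaw,o=None):
    o=o or ctrl.get_obs();R0=Ro.from_rotvec(o['tool_rot'])
    best=min((tgt(yaw),tgt(yaw+180)),key=lambda r:(R0.inv()*r).magnitude())
    print('shift',np.round(R0.inv().apply(np.array(pos)-o['tool_pos']),4),'turn',np.round((R0.inv()*best).as_rotvec(degrees=True),2),'| t',round(float(o['t']),2),'pos',np.round(o['tool_pos'],4))
E
python3 - <<'E'
from h import *
o=ctrl.get_obs();print(np.round(Ro.from_rotvec(o['tool_rot']).as_matrix(),3))
plan((.548,-.4005,.15),-6.5)
E
```

```text
[[-0.001  0.439 -0.898]
 [ 0.002 -0.898 -0.439]
 [-1.    -0.002 -0.   ]]
shift [ 0.0463 -0.0237 -0.3163] turn [3.256e+01 2.000e-02 1.100e-01] | t 0.1 pos [ 0.2744 -0.5609  0.1962]
```

```bash
python3 -m handwheel '[1,0.046,-0.024,-0.316,32.6,0,0, 1,0.046,-0.024,-0.316,32.6,0,0, 1,0.046,-0.024,-0.316,32.6,0,0, 1,0.046,-0.024,-0.316,32.6,0,0, 1,0.046,-0.024,-0.316,32.6,0,0, 1,0.046,-0.024,-0.316,32.6,0,0, 1,0.046,-0.024,-0.316,32.6,0,0, 1,0.046,-0.024,-0.316,32.6,0,0, 1,0.046,-0.024,-0.316,32.6,0,0, 1,0.046,-0.024,-0.316,32.6,0,0, 1,0.046,-0.024,-0.316,32.6,0,0, 1,0.046,-0.024,-0.316,32.6,0,0]' 30
python3 - <<'E'
from h import *
plan((.548,-.4005,.025),-6.5)
for n in('top','side'):
    im,d=ctrl.get_image(n)
    a=im[130:260,290:420] if n=='top' else im[100:200,240:340]
    cv2.imwrite(f'pics/{n}1.png',cv2.resize(a,None,fx=5,fy=5,interpolation=cv2.INTER_CUBIC))
E
```

```text
t: 1.1
tool_pos: [0.5471, -0.4018, 0.1513]
tool_rot: [-2.162, 0.125, 2.162]
contact_force: [-0.2, -0.2, 0.1]
opening: 0.0852
shift [ 0.1263 -0.0014 -0.0008] turn [-0.11  0.02 -0.01] | t 1.1 pos [ 0.5471 -0.4018  0.1513]
```

View pics/top1.png

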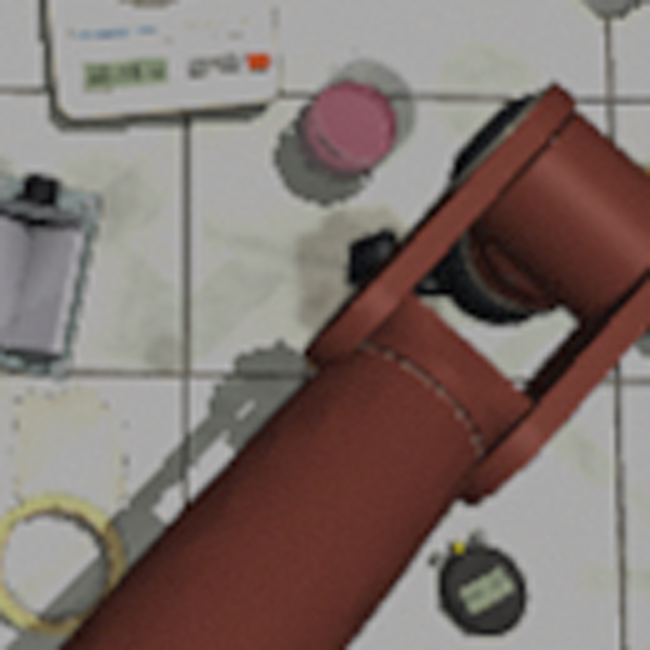

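View pics/side1.png

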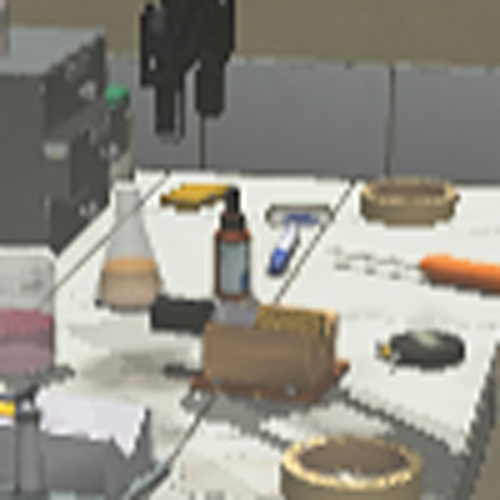

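The side view shows the open gripper hanging over the black nose, and the path down is free. Descending.

```bash
python3 -m handwheel '[1,0.02,-0.0015,-0.001,0,0,0, 1,0.05,-0.0015,-0.001,0,0,0, 1,0.08,-0.0015,-0.001,0,0,0, 1,0.1,-0.0015,-0.001,0,0,0, 1,0.115,-0.0015,-0.001,0,0,0, 1,0.125,-0.0015,-0.001,0,0,0, 1,0.126,-0.0015,-0.001,0,0,0, 1,0.126,-0.0015,-0.001,0,0,0]'
python3 - <<'E'
from h import *
plan((.548,-.4005,.025),-6.5)
im,d=ctrl.get_image('side')
cv2.imwrite(f'pics/side2.png',cv2.resize(im[120:190,250:330],None,fx=8,fy=8,interpolation=cv2.INTER_CUBIC))
E
```

```text
t: 1.87
tool_pos: [0.549, -0.4002, 0.0257]
tool_rot: [-2.163, 0.124, 2.162]
contact_force: [-0.4, 0.2, 0.4]
opening: 0.0854
shift [0.0007 0.0004 0.001 ] turn [-0.08 -0.02 -0.01] | t 1.87 pos [ 0.549  -0.4002  0.0257]
```

View pics/side2.png

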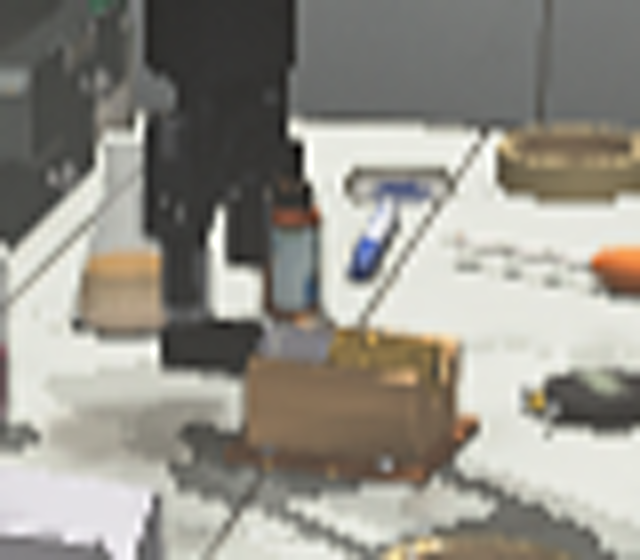

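Run:
```python
from h import *
print(proj('side',[(.549,-.35,.039),(.549,-.3575,.026),(.549,-.4425,.039),(.548,-.4,.045),(.549,-.4,.045)]), [(250+x/8,120+y/8) for x,y in((187,310),(240,265),(205,345))])
print(proj('top',[(.549,-.35,.039)]))
P=pts('side',ctrl.get_image('side')[1])
for v in (145,150,155,157,160,163):print(v,np.round(P[v,268:290:2]*1000).astype(int).tolist())
```

```text
[[273.75478074 168.45356746]
 [274.21489044 170.98823027]
 [279.06306149 161.47809735]
 [276.92774644 163.19622871]
 [276.68532189 163.17977795]] [(273.375, 158.75), (280.0, 153.125), (275.625, 163.125)]
[[352.42970753 192.71978172]]
145 [[565, -323, 140], [565, -354, 132], [560, -368, 129], [544, -333, 139], [542, -358, 132], [553, -441, 109], [544, -437, 111], [536, -439, 111], [561, -593, 68], [553, -596, 67], [544, -597, 68]]
150 [[626, -561, 50], [562, -344, 115], [550, -328, 120], [547, -346, 115], [633, -742, -2], [553, -438, 89], [545, -443, 88], [536, -440, 89], [560, -588, 46], [553, -596, 45], [542, -586, 48]]
155 [[624, -552, 30], [562, -344, 95], [555, -349, 94], [548, -352, 93], [613, -658, -1], [604, -659, 0], [595, -661, 0], [586, -665, -1], [560, -587, 24], [552, -593, 22], [543, -593, 23]]
157 [[623, -549, 22], [563, -346, 86], [554, -343, 88], [546, -341, 89], [604, -621, 1], [598, -633, -2], [588, -630, 0], [578, -626, 2], [560, -587, 14], [551, -586, 15], [543, -591, 14]]
160 [[623, -546, 9], [615, -551, 8], [567, -396, 58], [559, -397, 58], [550, -392, 61], [543, -399, 59], [535, -397, 60], [529, -408, 57], [559, -585, 1], [550, -585, 2], [509, -431, 52]]
163 [[619, -532, -1], [572, -380, 50], [566, -390, 48], [556, -385, 50], [549, -387, 50], [539, -378, 53], [531, -383, 52], [525, -391, 50], [516, -385, 53], [508, -386, 53], [499, -381, 55]]
```

Run:
```python
from h import *
im,d=ctrl.get_image('side')
cv2.imwrite(f'pics/side3.png',cv2.resize(im[20:190,200:370],None,fx=4.5,fy=4.5,interpolation=cv2.INTER_CUBIC))
o=ctrl.get_obs();print(np.round(o['tool_pos'],4),np.round(o['q'],3),o['t'])
P=pts('side',d)
for v in range(100,162,4):print(v,[tuple(np.round(P[v,u]*1000).astype(int).tolist()) for u in(270,272,274,276,280,282)])
```

```text
[ 0.5502 -0.4008  0.0276] [-0.739  0.326  1.598  0.     1.214  0.946] 2.0167
100 [(561, -346, 306), (559, -368, 302), (551, -366, 303), (545, -372, 302), (529, -372, 303), (523, -376, 302)]
104 [(566, -365, 288), (558, -361, 289), (551, -366, 288), (544, -371, 288), (530, -376, 287), (522, -373, 288)]
108 [(567, -366, 273), (560, -369, 272), (551, -365, 273), (542, -360, 274), (530, -375, 272), (523, -376, 272)]
112 [(568, -370, 257), (560, -370, 257), (552, -369, 257), (544, -370, 258), (530, -373, 257), (522, -371, 258)]
116 [(570, -378, 240), (169, 1208, 576), (552, -368, 242), (545, -375, 241), (530, -373, 242), (524, -383, 240)]
120 [(568, -371, 226), (559, -365, 228), (551, -365, 228), (545, -371, 227), (527, -360, 230), (523, -378, 226)]
124 [(567, -367, 211), (560, -367, 211), (550, -362, 213), (543, -363, 213), (528, -368, 213), (522, -373, 212)]
128 [(569, -373, 194), (559, -365, 197), (551, -365, 197), (543, -365, 197), (529, -373, 196), (523, -377, 195)]
132 [(735, -1030, 13), (559, -366, 181), (550, -360, 182), (544, -368, 181), (538, -413, 170), (537, -442, 163)]
136 [(560, -335, 172), (551, -333, 174), (544, -335, 173), (542, -361, 167), (533, -387, 161), (527, -399, 158)]
140 [(560, -336, 157), (549, -324, 160), (546, -345, 155), (546, -374, 148), (537, -405, 140), (534, -430, 134)]
144 [(566, -360, 134), (549, -325, 145), (544, -337, 142), (541, -355, 137), (544, -437, 115), (540, -455, 110)]
148 [(559, -333, 126), (550, -327, 128), (544, -335, 126), (639, -765, 2), (545, -444, 96), (535, -435, 99)]
152 [(563, -348, 106), (558, -357, 103), (548, -353, 105), (626, -712, -2), (545, -444, 79), (536, -440, 81)]
156 [(562, -344, 91), (556, -352, 89), (548, -351, 90), (611, -648, -2), (593, -655, -3), (584, -654, -2)]
160 [(616, -557, 6), (568, -398, 58), (557, -387, 62), (550, -393, 60), (535, -400, 59), (526, -395, 61)]
```

View pics/side3.png

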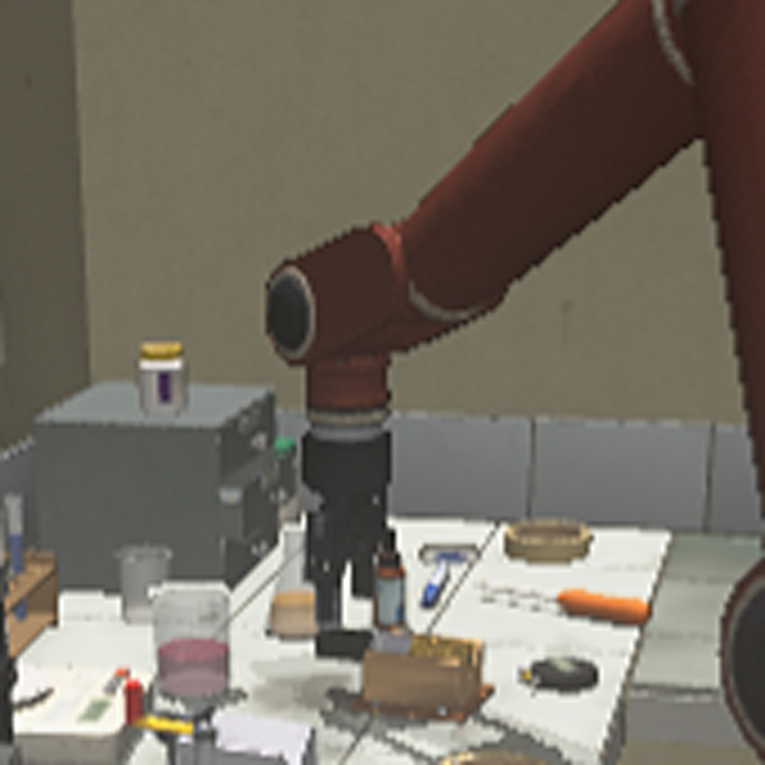

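The camera depth puts the fingertips at z ≈ 0.083, but the reported TCP is 0.027. Closing here tells which is right: the fingers either stop at 30 mm on the tube or shut in the air above it.

```bash
python3 -m handwheel '[0.5,0,0,0,0,0,0, 0.3,0,0,0,0,0,0, 0.3,0,0,0,0,0,0, 0.3,0,0,0,0,0,0, 0.3,0,0,0,0,0,0, 0.3,0,0,0,0,0,0]' 20
python3 - <<'E'
from h import *
im,d=ctrl.get_image('side')
cv2.imwrite(f'pics/side4.png',cv2.resize(im[110:190,240:340],None,fx=7,fy=7,interpolation=cv2.INTER_CUBIC))
E
```

```text
t: 2.52
tool_pos: [0.549, -0.3997, 0.0253]
tool_rot: [-2.163, 0.124, 2.163]
contact_force: [-0.4, 0.6, 0.8]
opening: 0.0259
```

View pics/side4.png

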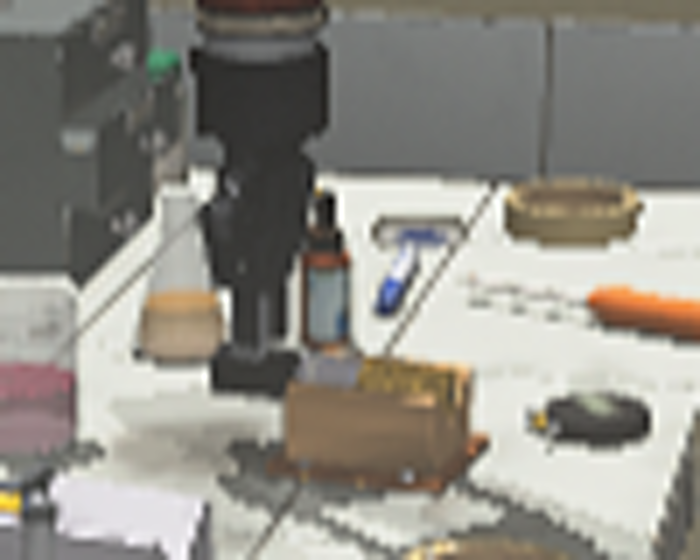

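Run:
```python
from h import *
im,d=ctrl.get_image('side')
P=pts('side',d)
for v in range(150,164):print(v,[tuple(np.round(P[v,u]*1000).astype(int).tolist()) for u in(274,275,276,277,278,280)], im[v,277])
```

```text
150 [(551, -364, 110), (544, -352, 114), (540, -351, 114), (540, -369, 109), (537, -373, 108), (539, -413, 97)] [57 59 59]
151 [(548, -352, 109), (546, -359, 108), (543, -361, 107), (541, -372, 104), (538, -376, 103), (538, -410, 94)] [65 67 66]
152 [(552, -366, 101), (549, -371, 100), (545, -372, 100), (543, -379, 98), (540, -386, 96), (537, -405, 91)] [86 86 86]
153 [(551, -365, 98), (548, -365, 98), (545, -372, 96), (543, -381, 94), (538, -375, 95), (539, -415, 84)] [99 99 99]
154 [(555, -379, 89), (552, -383, 88), (544, -367, 93), (542, -378, 90), (540, -383, 89), (539, -415, 80)] [99 99 98]
155 [(554, -377, 86), (549, -373, 87), (545, -371, 88), (542, -377, 86), (539, -381, 86), (537, -408, 78)] [100  99  99]
156 [(554, -376, 82), (551, -379, 81), (545, -372, 84), (543, -378, 82), (538, -377, 83), (537, -408, 73)] [99 99 98]
157 [(555, -379, 77), (549, -372, 79), (545, -373, 79), (544, -385, 76), (540, -383, 77), (539, -415, 67)] [99 98 98]
158 [(555, -379, 73), (550, -376, 74), (544, -368, 77), (542, -377, 74), (539, -381, 73), (538, -412, 64)] [98 98 97]
159 [(553, -372, 71), (550, -375, 70), (545, -369, 72), (544, -384, 68), (539, -379, 69), (579, -592, 2)] [106 106 105]
160 [(555, -381, 64), (550, -377, 65), (547, -379, 65), (542, -377, 66), (542, -393, 61), (535, -399, 60)] [106 107 107]
161 [(559, -395, 55), (552, -383, 59), (547, -381, 60), (544, -386, 59), (540, -384, 60), (534, -392, 58)] [72 74 74]
162 [(556, -384, 54), (552, -385, 55), (549, -388, 54), (545, -389, 54), (542, -394, 52), (532, -385, 56)] [57 60 61]
163 [(557, -385, 50), (554, -390, 49), (551, -394, 47), (545, -387, 50), (538, -376, 54), (532, -386, 51)] [57 60 61]
```

The side depth puts the closed fingertips at z ≈ 0.064, just above the tube top, so the reported TCP z reads about 38 mm low. I'll trust vision and contact for height. Open, go down 36 mm, then close.

```bash
python3 -m handwheel '[0.8,0,0,0,0,0,0, 0.8,0,0,0,0,0,0, 0.8,0,0,0,0,0,0, 0.8,0,0,0,0,0,0, 0.8,0.008,0,0.001,0,0,0, 0.8,0.016,0,0.001,0,0,0, 0.8,0.024,0,0.001,0,0,0, 0.8,0.03,0,0.001,0,0,0, 0.8,0.036,0,0.001,0,0,0, 0.8,0.036,0,0.001,0,0,0, 0.8,0.036,0,0.001,0,0,0]' 30
python3 - <<'E'
from h import *
im,d=ctrl.get_image('side')
cv2.imwrite(f'pics/side5.png',cv2.resize(im[110:190,240:340],None,fx=7,fy=7,interpolation=cv2.INTER_CUBIC))
o=ctrl.get_obs();print(o['tool_pos'],o['contact_force'])
P=pts('side',d)
for v in range(156,174):print(v,[tuple(np.round(P[v,u]*1000).astype(int).tolist()) for u in(270,272,274,276,278)])
E
```

```text
t: 3.53
tool_pos: [0.5476, -0.3992, -0.0116]
tool_rot: [-2.161, 0.123, 2.163]
contact_force: [0.2, 0.1, -0.5]
opening: 0.0685
[ 0.54806394 -0.39956998 -0.01088071] [-0.4920715  -0.19190366 -0.06719564]
156 [(561, -340, 92), (559, -362, 86), (543, -330, 96), (543, -361, 87), (552, -437, 64)]
157 [(561, -337, 89), (560, -368, 80), (543, -332, 92), (541, -355, 85), (553, -440, 59)]
158 [(562, -341, 84), (552, -335, 86), (543, -330, 88), (540, -350, 82), (551, -434, 56)]
159 [(560, -335, 82), (553, -338, 81), (543, -332, 84), (541, -356, 77), (552, -437, 51)]
160 [(561, -337, 77), (551, -330, 80), (544, -332, 79), (541, -353, 73), (543, -397, 60)]
161 [(574, -391, 55), (556, -351, 69), (548, -350, 70), (543, -364, 66), (543, -396, 56)]
162 [(574, -391, 51), (557, -354, 64), (549, -353, 65), (543, -362, 62), (541, -390, 53)]
163 [(574, -390, 47), (558, -357, 59), (549, -352, 61), (542, -361, 59), (538, -377, 54)]
164 [(574, -391, 43), (557, -353, 56), (548, -350, 57), (542, -360, 55), (540, -384, 47)]
165 [(574, -388, 39), (558, -357, 51), (550, -358, 51), (543, -363, 50), (540, -385, 43)]
166 [(600, -490, 1), (555, -346, 50), (548, -352, 49), (542, -360, 46), (540, -384, 39)]
167 [(596, -476, 1), (557, -356, 43), (548, -348, 46), (541, -355, 44), (540, -386, 34)]
168 [(593, -463, 1), (557, -352, 40), (548, -351, 41), (543, -361, 38), (560, -471, 1)]
169 [(590, -451, 0), (559, -361, 32), (548, -352, 36), (542, -360, 34), (558, -461, 0)]
170 [(588, -444, -1), (579, -444, -1), (571, -446, -1), (563, -447, 0), (556, -454, -2)]
171 [(584, -427, 0), (576, -431, -1), (567, -426, 2), (561, -436, -1), (552, -436, -1)]
172 [(580, -410, 2), (572, -413, 1), (564, -417, 1), (558, -426, -2), (548, -420, 1)]
173 [(579, -409, -2), (569, -403, 1), (563, -410, -1), (554, -410, 0), (545, -408, 1)]
```

View pics/side5.png

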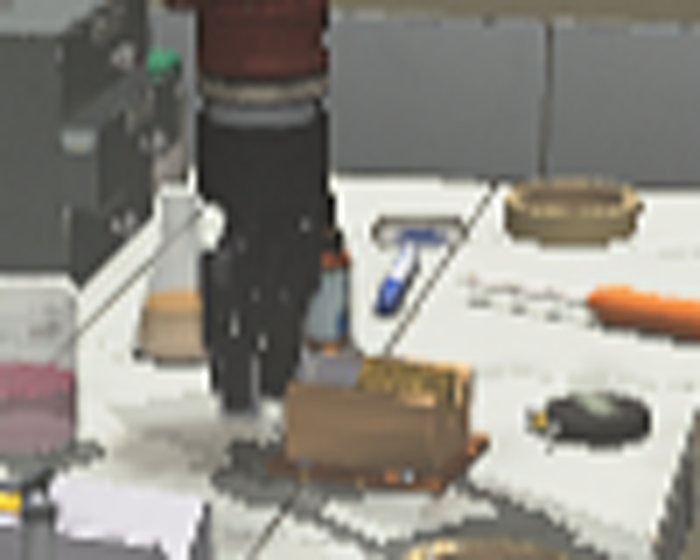

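The finger now hangs in front of the nose, tip at z ≈ 0.033 (pixel 273,169), 24 mm behind the glass end. Closing.

```bash
python3 -m handwheel '[0,0,0,0,0,0,0, 0,0,0,0,0,0,0, 0,0,0,0,0,0,0, 0,0,0,0,0,0,0, 0,0,0,0,0,0,0, 0,0,0,0,0,0,0, 0,0,0,0,0,0,0]' 30
python3 -m handwheel '[0,-0.01,0,0,0,0,0, 0,-0.03,0,0,0,0,0, 0,-0.05,0,0,0,0,0, 0,-0.08,0,0,0,0,0, 0,-0.1,0,0,0,0,0, 0,-0.1,0,0,0,0,0, 0,-0.1,0,0,0,0,0]'
python3 - <<'E'
from h import *
im,d=ctrl.get_image('side')
cv2.imwrite(f'pics/side6.png',cv2.resize(im[90:190,240:340],None,fx=6,fy=6,interpolation=cv2.INTER_CUBIC))
plan((.5,.1,.1),-20.8)
E
```

```text
t: 4.17
tool_pos: [0.5484, -0.3995, -0.0102]
tool_rot: [-2.163, 0.124, 2.162]
contact_force: [0.2, 1.2, 2.4]
opening: 0.0293
t: 4.75
tool_pos: [0.5487, -0.4006, 0.0912]
tool_rot: [-2.166, 0.126, 2.161]
contact_force: [0.3, -0.7, -1.2]
opening: 0.0291
shift [-0.0111 -0.4908  0.1043] turn [ 1.426e+01  2.000e-02 -1.000e-02] | t 4.8 pos [ 0.5477 -0.3995  0.0889]
```

View pics/side6.png

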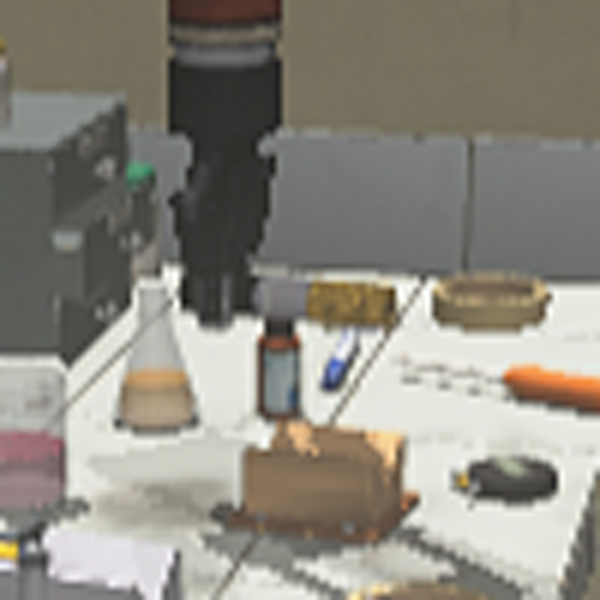

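Run:
```python
from h import *
plan((.531,.1015,.09),-20.8)
```

```text
shift [-0.0011 -0.4959  0.0737] turn [ 1.426e+01  2.000e-02 -1.000e-02] | t 4.8 pos [ 0.5477 -0.3995  0.0889]
```

```bash
python3 -m handwheel '[0,0,-0.02,0.003,1,0,0, 0,0,-0.06,0.009,2,0,0, 0,0,-0.1,0.015,3,0,0, 0,0,-0.14,0.021,4,0,0, 0,0,-0.18,0.027,5,0,0, 0,0,-0.22,0.033,6,0,0, 0,0,-0.26,0.039,7,0,0, 0,0,-0.3,0.045,8,0,0, 0,0,-0.34,0.051,10,0,0, 0,0,-0.38,0.056,12,0,0, 0,0,-0.42,0.062,13,0,0, 0,0,-0.45,0.067,14.2,0,0]'
python3 -m handwheel '[0,0,-0.03,0.004,0,0,0, 0,0,-0.045,0.006,0,0,0, 0,0,-0.045,0.006,0,0,0, 0,0,-0.045,0.006,0,0,0, 0,0,-0.045,0.006,0,0,0]'
python3 - <<'E'
from h import *
plan((.531,.1015,.0),-20.8)
im,d=ctrl.get_image('side');cv2.imwrite(f'pics/side7.png',cv2.resize(im[150:270,190:330],None,fx=5,fy=5,interpolation=cv2.INTER_CUBIC))
im,d=ctrl.get_image('top');cv2.imwrite(f'pics/top7.png',cv2.resize(im[150:260,160:290],None,fx=5,fy=5,interpolation=cv2.INTER_CUBIC))
E
```

```text
t: 5.8
tool_pos: [0.5304, 0.0579, 0.0867]
tool_rot: [-2.02, 0.37, 2.029]
contact_force: [0.6, 0.5, -0.9]
opening: 0.0292
t: 6.22
tool_pos: [0.5419, 0.0985, 0.0876]
tool_rot: [-2.022, 0.372, 2.027]
contact_force: [-0.4, -0.5, -1.9]
opening: 0.0292
shift [0.0877 0.0009 0.011 ] turn [ 0.04  0.14 -0.1 ] | t 6.22 pos [0.5419 0.0985 0.0876]
```

View pics/side7.png

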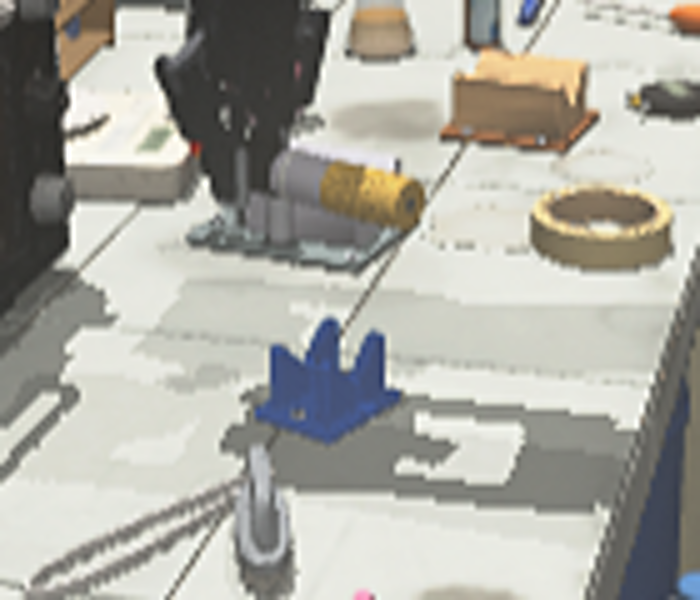

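View pics/top7.png

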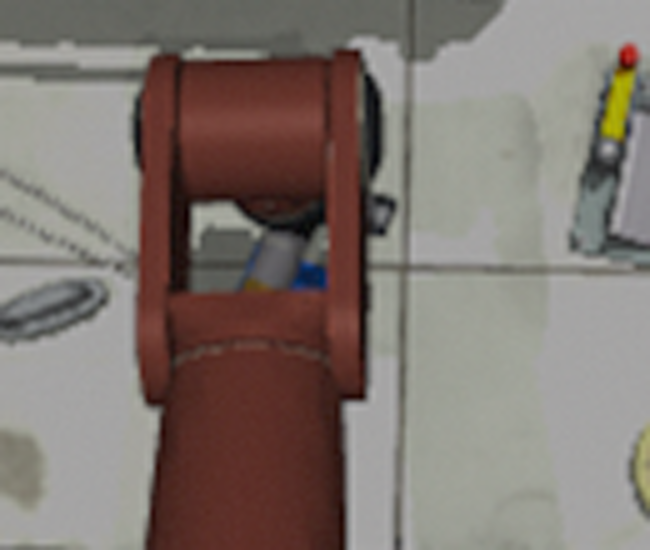

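Run:
```python
from h import *
im,d=ctrl.get_image('side');P=pts('side',d)
o=ctrl.get_obs();zt=Ro.from_rotvec(o['tool_rot']).as_matrix()[:,2]
ax=o['tool_pos']+np.array([0,0,.0555]);T=ax+zt*.116;B=ax+zt*(.046+.018)
print('exp tail',T,proj('side',[T,B]),'meas tail (272,190.5); alu/brass')
hsv=cv2.cvtColor(im,cv2.COLOR_BGR2HSV)
m=(hsv[...,1]>110)&(hsv[...,0]>15)&(hsv[...,0]<32);m[:,:240]=0;m[:,285:]=0;m[:170]=0;m[205:]=0
q=P[m];q=q[(q[:,2]>.1)&(q[:,2]<.2)];print(len(q),q.mean(0),q[:,2].max(),q[:,0].min(),q[:,0].max())
tm,td=ctrl.get_image('top');Pt=pts('top',td)
for v in (200,203,206):
    print(v,[tuple(np.round(Pt[v,u]*1000).astype(int).tolist()) for u in range(206,224,2)])
```

```text
exp tail [0.43428341 0.13942921 0.14432393] [[272.17913237 190.25411788]
 [256.97581032 186.49714371]] meas tail (272,190.5); alu/brass
127 [0.46179552 0.13866056 0.15119958] 0.15930289214072468 0.43339755817303094 0.4882872681979647
200 [(520, 160, -3), (520, 153, 1), (520, 146, -2), (504, 123, 143), (502, 115, 159), (502, 108, 158), (503, 102, 152), (503, 96, 152), (521, 104, -5)]
203 [(509, 160, -2), (510, 154, -12), (508, 145, 8), (493, 122, 150), (493, 114, 156), (493, 108, 157), (493, 102, 152), (508, 109, 13), (509, 102, 11)]
206 [(499, 160, -3), (498, 152, 0), (484, 128, 147), (483, 120, 160), (483, 114, 157), (484, 108, 152), (484, 102, 146), (497, 108, 17), (495, 99, 39)]
```

The projected tail (272.2,190.3) matches the picture (272,190.5), so the held-tube model is sound. Lowering to about 10 mm above the seat, then the rest of the way.

```bash
python3 -m handwheel '[0,0.01,0.001,0.006,0,0,0, 0,0.03,0.001,0.011,0,0,0, 0,0.05,0.001,0.011,0,0,0, 0,0.065,0.001,0.011,0,0,0, 0,0.075,0.001,0.011,0,0,0, 0,0.082,0.001,0.011,0,0,0, 0,0.085,0.001,0.011,0,0,0, 0,0.085,0.001,0.011,0,0,0]'
python3 - <<'E'
from h import *
plan((.531,.1015,-.010),-20.8)
im,d=ctrl.get_image('side');cv2.imwrite(f'pics/side8.png',cv2.resize(im[180:260,220:310],None,fx=7,fy=7,interpolation=cv2.INTER_CUBIC))
E
```

```text
t: 7.08
tool_pos: [0.5321, 0.1021, 0.0038]
tool_rot: [-2.023, 0.371, 2.025]
contact_force: [-0.9, -0.2, -0.7]
opening: 0.0292
shift [0.0138 0.001  0.0008] turn [ 0.04  0.04 -0.02] | t 7.08 pos [0.5321 0.1021 0.0038]
```

View pics/side8.png

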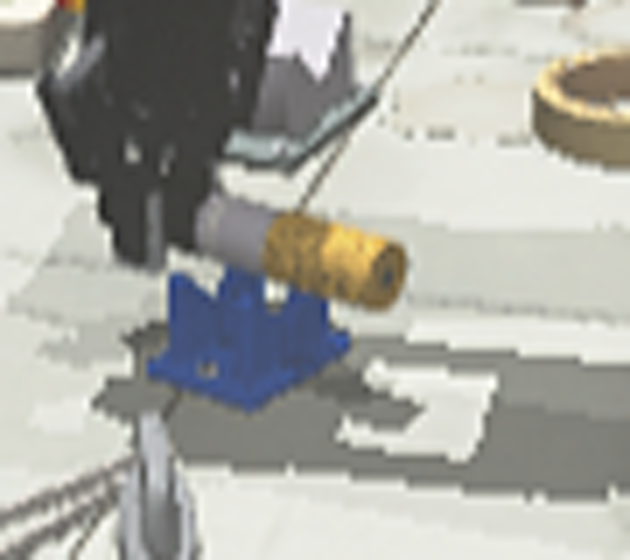

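Tube centred above the rest, both saddles under it. Lower the last 14 mm in small rows, watching the force.

```bash
python3 -m handwheel '[0,0.004,0.001,0.001,0,0,0, 0,0.007,0.001,0.001,0,0,0, 0,0.01,0.001,0.001,0,0,0, 0,0.011,0.001,0.001,0,0,0, 0,0.011,0.001,0.001,0,0,0]'
python3 -m handwheel '[0,0.001,0,0,0,0,0, 0,0.002,0,0,0,0,0, 0,0.002,0,0,0,0,0]'
python3 - <<'E'
from h import *
im,d=ctrl.get_image('side');cv2.imwrite(f'pics/side9.png',cv2.resize(im[180:260,220:310],None,fx=7,fy=7,interpolation=cv2.INTER_CUBIC))
o=ctrl.get_obs();print(o['tool_pos'],o['contact_force'],o['wrist_torque'])
E
```

```text
t: 7.55
tool_pos: [0.5311, 0.1018, -0.0068]
tool_rot: [-2.024, 0.37, 2.024]
contact_force: [-0.1, 0.6, -0.5]
opening: 0.0287
t: 7.8
tool_pos: [0.5318, 0.1021, -0.008]
tool_rot: [-2.024, 0.37, 2.022]
contact_force: [-0.0, 0.8, 2.1]
opening: 0.0294
[ 0.53183524  0.10211462 -0.0079759 ] [0.07840878 2.17024979 1.56726353] [ 0.30979367  0.04780077 -0.10453871]
```

View pics/side9.png

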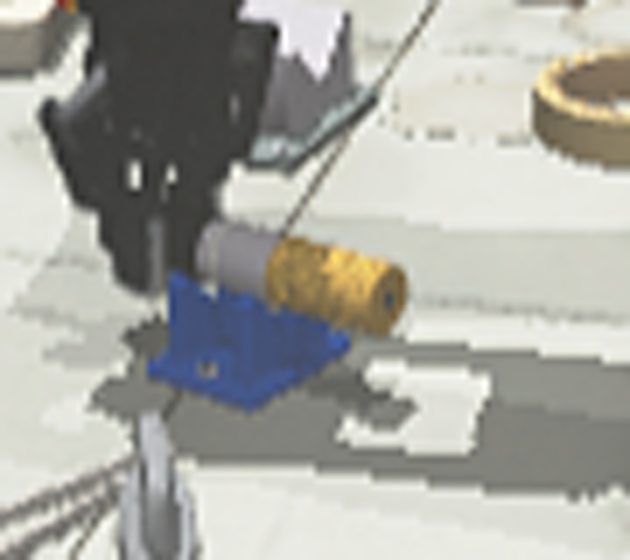

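```bash
python3 -m handwheel '[0,0.001,-0.001,0,0,0,0, 0,0.002,-0.0015,0,0,0,0, 0,0.002,-0.0015,0,0,0,0, 0,0.002,-0.0015,0,0,0,0]'
python3 -c "
from h import *
o=ctrl.get_obs();print(o['tool_pos'],o['contact_force'],o['wrist_torque'])"
```

```text
t: 8.18
tool_pos: [0.5327, 0.1036, -0.0099]
tool_rot: [-2.026, 0.369, 2.021]
contact_force: [1.6, 3.0, 5.0]
opening: 0.0293
[ 0.53274118  0.10356147 -0.00992729] [1.55354786 3.04025719 5.01823612] [ 0.53010281 -0.16257318 -0.12183433]
```

```bash
python3 -m handwheel '[0,0,-0.001,0,0,0,0, 0,0,-0.002,0,0,0,0, 0,0,-0.002,0,0,0,0, 0,0,-0.002,0,0,0,0]'
python3 -c "
from h import *
o=ctrl.get_obs();print(o['tool_pos'],o['contact_force'],o['wrist_torque'])"
```

```text
t: 8.52
tool_pos: [0.5328, 0.1043, -0.0105]
tool_rot: [-2.026, 0.371, 2.024]
contact_force: [0.7, -0.9, 4.6]
opening: 0.0291
[ 0.53275645  0.10428706 -0.01046479] [ 0.73798318 -0.9458881   4.6238445 ] [-0.31141338 -0.07322997  0.0104636 ]
```

Seated: the height equals the cradle-grip height and side forces are near zero. Releasing.

```bash
python3 -m handwheel '[0.4,0,0,0,0,0,0, 0.6,0,0,0,0,0,0, 0.9,0,0,0,0,0,0, 0.9,0,0,0,0,0,0, 0.9,0,0,0,0,0,0, 0.9,0,0,0,0,0,0, 0.9,-0.03,0,0,0,0,0, 0.9,-0.07,0,0,0,0,0, 0.9,-0.11,0,0,0,0,0, 0.9,-0.11,0,0,0,0,0, 0.9,-0.11,0,0,0,0,0]'
python3 - <<'E'
from h import *
im,d=ctrl.get_image('side');cv2.imwrite(f'pics/side10.png',cv2.resize(im[150:260,200:320],None,fx=6,fy=6,interpolation=cv2.INTER_CUBIC))
P=pts('side',d);hsv=cv2.cvtColor(im,cv2.COLOR_BGR2HSV)
m=(hsv[...,1]>110)&(hsv[...,0]>15)&(hsv[...,0]<32);m[:,:240]=0;m[:,290:]=0;m[:200]=0;m[240:]=0
q=P[m];q=q[(q[:,2]>.02)&(q[:,2]<.1)];print(len(q),q.mean(0),q[:,2].max(),q[:,0].min(),q[:,0].max())
plan((.447,.136,.1),-21)
E
```

```text
t: 9.43
tool_pos: [0.5351, 0.1052, 0.1032]
tool_rot: [-2.031, 0.368, 2.016]
contact_force: [0.1, 0.4, -0.3]
opening: 0.0767
104 [0.45176892 0.14446711 0.05443433] 0.0615398051624666 0.4240595369841348 0.47649948900031314
shift [0.0003 0.0015 0.0915] turn [ 0.26 -0.12  0.06] | t 9.48 pos [0.5331 0.105  0.1005]
```

View pics/side10.png

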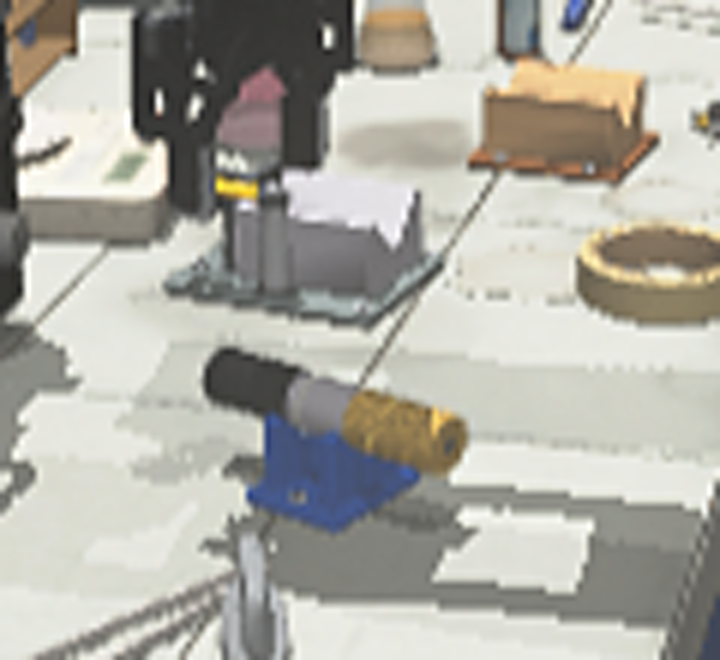

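The tube lies level in both saddles, let go, tail face at about (275,223). On to the brass tail.

```bash
python3 - <<'E'
from h import *
plan((.4469,.1372,-.0105),-20.9)
E
python3 -m handwheel '[0.9,0,0,0.02,0.3,0,0, 0.9,0,0,0.05,0.3,0,0, 0.9,0,0,0.08,0.3,0,0, 0.9,0,0,0.092,0.3,0,0, 0.9,0,0,0.092,0.3,0,0, 0.9,0,0,0.092,0.3,0,0]'
python3 - <<'E'
from h import *
plan((.4469,.1372,-.0105),-20.9)
E
```

```text
shift [0.1108 0.0006 0.0923] turn [ 0.16 -0.12  0.06] | t 9.48 pos [0.5331 0.105  0.1005]
t: 9.98
tool_pos: [0.4451, 0.1375, 0.0976]
tool_rot: [-2.02, 0.376, 2.024]
contact_force: [0.5, 0.8, 0.5]
opening: 0.0768
shift [ 0.1081 -0.0005 -0.002 ] turn [-0.1   0.12 -0.08] | t 9.98 pos [0.4451 0.1375 0.0976]
```

```bash
python3 -m handwheel '[0.9,0.02,0,-0.001,0,0,0, 0.9,0.05,0,-0.001,0,0,0, 0.9,0.075,0,-0.001,0,0,0, 0.9,0.095,0,-0.001,0,0,0, 0.9,0.105,0,-0.001,0,0,0, 0.9,0.108,0,-0.001,0,0,0, 0.9,0.108,0,-0.001,0,0,0, 0.9,0.108,0,-0.001,0,0,0]'
python3 - <<'E'
from h import *
plan((.4469,.1372,-.0105),-20.9)
im,d=ctrl.get_image('side');cv2.imwrite(f'pics/side11.png',cv2.resize(im[150:260,200:320],None,fx=6,fy=6,interpolation=cv2.INTER_CUBIC))
E
```

```text
t: 10.65
tool_pos: [0.4485, 0.1372, -0.0078]
tool_rot: [-2.022, 0.375, 2.019]
contact_force: [0.4, 0.7, 0.9]
opening: 0.0768
shift [0.0027 0.0006 0.0015] turn [-0.16 -0.08  0.04] | t 10.65 pos [ 0.4485  0.1372 -0.0078]
```

View pics/side11.png

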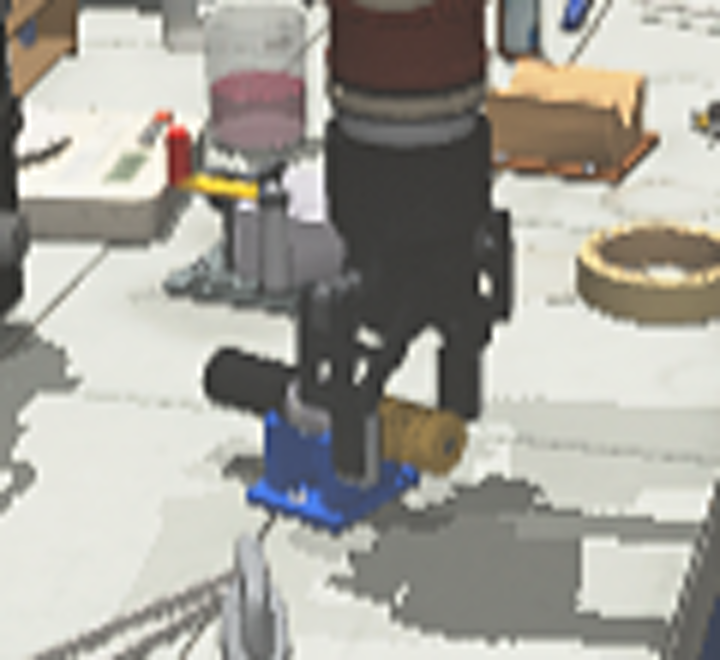

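```bash
python3 -m handwheel '[0,0.002,0.0005,0.001,0,0,0, 0,0.002,0.0005,0.001,0,0,0, 0,0.002,0.0005,0.001,0,0,0, 0,0.002,0.0005,0.001,0,0,0, 0,0.002,0.0005,0.001,0,0,0, 0,0.002,0.0005,0.001,0,0,0, 0,0.002,0.0005,0.001,0,0,0, 0,0.002,0.0005,0.001,0,0,0]' 40
python3 -m handwheel '[0,-0.005,0,0,0,0,0, 0,-0.02,0,0,0,0,0, 0,-0.04,0,0,0,0,0, 0,-0.065,0,0,0,0,0, 0,-0.08,0,0,0,0,0, 0,-0.08,0,0,0,0,0, 0,-0.08,0,0,0,0,0]'
python3 - <<'E'
from h import *
im,d=ctrl.get_image('side');cv2.imwrite(f'pics/side12.png',cv2.resize(im[150:260,200:320],None,fx=6,fy=6,interpolation=cv2.INTER_CUBIC))
o=ctrl.get_obs();print(o['tool_pos'],o['contact_force'])
E
```

```text
t: 11.37
tool_pos: [0.4468, 0.1375, -0.0102]
tool_rot: [-2.022, 0.374, 2.02]
contact_force: [0.2, 2.7, 3.0]
opening: 0.029
t: 11.95
tool_pos: [0.4462, 0.1368, 0.0694]
tool_rot: [-2.022, 0.376, 2.02]
contact_force: [-0.0, -0.2, -2.0]
opening: 0.0286
[0.44519432 0.1367132  0.06813261] [-0.12008328 -0.09450691 -1.22556111]
```

View pics/side12.png

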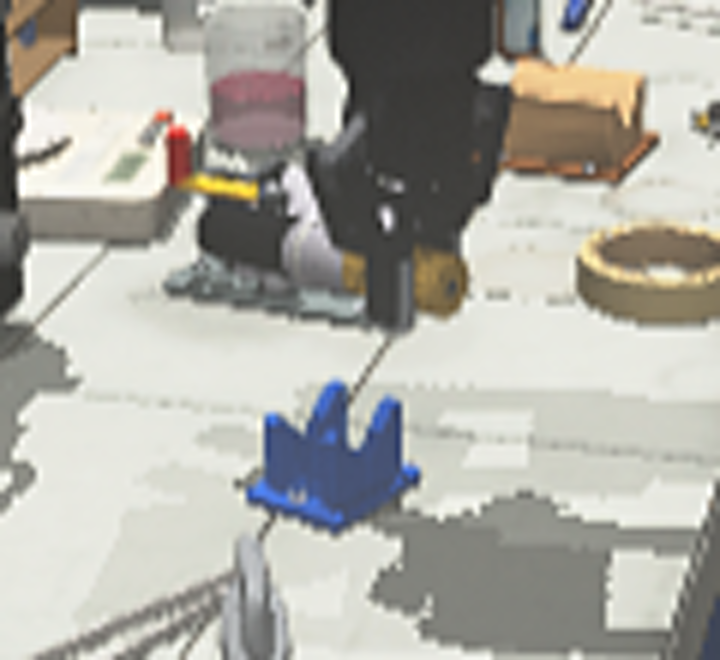

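Held by the brass tail and level, nose about (237,191), clear of the rest. Before the V-block I refine the fixture yaw with sub-pixel line fits.

```bash
python3 - <<'E'
from h import *
np.set_printoptions(precision=4,suppress=True)
im=cv2.imread('pics/top0.png');g=cv2.GaussianBlur(im,(3,3),.8).astype(float)
L=g.mean(2)
def edge(rows,f,w,sign,ch=L,z=.052,horiz=False,nm=''):
    pts_=[]
    for r in rows:
        c=f(r); a=np.arange(int(c-w),int(c+w)+1)
        prof=ch[a,r] if horiz else ch[r,a]
        d=sign*np.diff(prof); d=np.clip(d,0,None)
        if d.max()<4: continue
        k=d.argmax(); s=slice(max(k-1,0),k+2); x=((a[:-1]+.5)[s]*d[s]).sum()/d[s].sum()
        pts_.append((r,x) if horiz else (x,r))
    p=np.array(pts_); X=onz('top',p,z)[:,:2]
    i=1 if horiz else 0
    for _ in range(3):
        q=np.polyfit(X[:,i],X[:,1-i],1);e=X[:,1-i]-np.polyval(q,X[:,i]);ok=abs(e)<max(2*e.std(),.0004);X=X[ok]
    yaw=np.degrees(np.arctan(q[0]))*(1 if not horiz else -1)
    print(nm,len(X),'yaw',round(yaw,2),'std mm',round(e.std()*1000,2),'mean pt',X.mean(0))
    return yaw,X.mean(0)
ln=lambda a,b:(lambda r:a[0]+(b[0]-a[0])*(r-a[1])/(b[1]-a[1]))
edge(range(176,196),ln((282,197),(286.3,172)),3,+1,nm='block left')
edge(range(177,199),ln((302.3,200.7),(306,175)),3,-1,nm='block right')
edge(range(178,198),ln((293,198.5),(296.3,174)),3,-1,z=.024,nm='groove-');edge(range(178,198),ln((293,198.5),(296.3,174)),3,+1,z=.024,nm='groove+')
edge(range(172,203),ln((302.8,205.3),(310,168.8)),3,+1,z=.008,nm='base right')
edge(range(184,199),ln((273.5,200.5),(282,163.5)),3,-1,z=.008,nm='base left')
hz=lambda a,b:(lambda c:a[1]+(b[1]-a[1])*(c-a[0])/(b[0]-a[0]))
edge(range(284,301),hz((282,197),(302.3,200.7)),3,-1,horiz=True,nm='block front')
edge(range(276,302),hz((273.5,200.5),(302.8,205.3)),3,+1,z=.008,horiz=True,nm='base front')
edge(range(288,305),hz((286.3,172),(306,175)),3,+1,horiz=True,nm='block back')
E
python3 - <<'E'
from h import *
im,d=ctrl.get_image('top');cv2.imwrite('pics/top13.png',cv2.resize(im[145:245,180:320],None,fx=5,fy=5,interpolation=cv2.INTER_CUBIC))
E
```

```text
block left 18 yaw -10.87 std mm 0.44 mean pt [ 0.5676 -0.1119]
block right 21 yaw -11.18 std mm 0.44 mean pt [ 0.563  -0.1819]
groove- 17 yaw -10.37 std mm 0.47 mean pt [ 0.5681 -0.1444]
groove+ 11 yaw -9.89 std mm 0.43 mean pt [ 0.5798 -0.1572]
base right 25 yaw -11.26 std mm 0.38 mean pt [ 0.5674 -0.1942]
base left 15 yaw -11.99 std mm 0.7 mean pt [ 0.5547 -0.0809]
block front 16 yaw -10.5 std mm 0.51 mean pt [ 0.5239 -0.1409]
base front 26 yaw -11.07 std mm 5.06 mean pt [ 0.514  -0.1312]
block back 16 yaw -10.87 std mm 1.42 mean pt [ 0.6072 -0.1531]
```

View pics/top13.png

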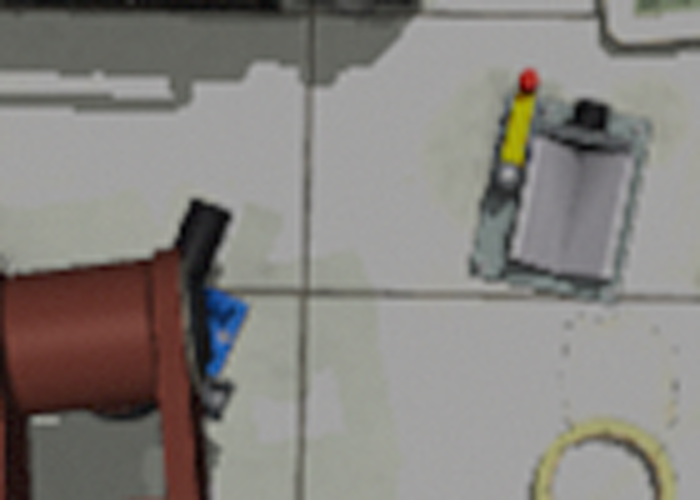

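Run:
```python
from h import *
plan((.4708,-.1285,.085),-11)
P=pts('top',ctrl.get_image('top')[1]);print(onz('top',[(300,242)],.025))
```

```text
shift [-0.0174  0.2381 -0.1196] turn [-10.05   0.17  -0.1 ] | t 12.05 pos [0.4447 0.1367 0.0674]
[[ 0.37698178 -0.17109652  0.025     ]]
```

```bash
python3 -m handwheel '[0,-0.017,0.01,-0.005,0,0,0, 0,-0.017,0.03,-0.015,-1,0,0, 0,-0.017,0.06,-0.03,-3,0,0, 0,-0.017,0.09,-0.045,-4,0,0, 0,-0.017,0.12,-0.06,-5,0,0, 0,-0.017,0.15,-0.075,-6,0,0, 0,-0.017,0.18,-0.09,-8,0,0, 0,-0.017,0.21,-0.105,-9,0,0, 0,-0.017,0.23,-0.116,-10,0,0, 0,-0.017,0.238,-0.12,-10,0,0, 0,-0.017,0.238,-0.12,-10,0,0, 0,-0.017,0.238,-0.12,-10,0,0]'
python3 - <<'E'
from h import *
plan((.4708,-.1285,.005),-11)
im,d=ctrl.get_image('side');cv2.imwrite(f'pics/side14.png',cv2.resize(im[120:220,200:320],None,fx=6,fy=6,interpolation=cv2.INTER_CUBIC))
P=pts('side',d)
hsv=cv2.cvtColor(im,cv2.COLOR_BGR2HSV)
im,d=ctrl.get_image('top');cv2.imwrite('pics/top14.png',cv2.resize(im[145:245,240:380],None,fx=5,fy=5,interpolation=cv2.INTER_CUBIC))
E
```

```text
t: 13.1
tool_pos: [0.4718, -0.1274, 0.085]
tool_rot: [-2.116, 0.204, 2.122]
contact_force: [-0.3, 0.3, -1.8]
opening: 0.0289
shift [0.08   0.0013 0.0006] turn [-0.1   0.15  0.07] | t 13.1 pos [ 0.4718 -0.1274  0.085 ]
```

View pics/side14.png

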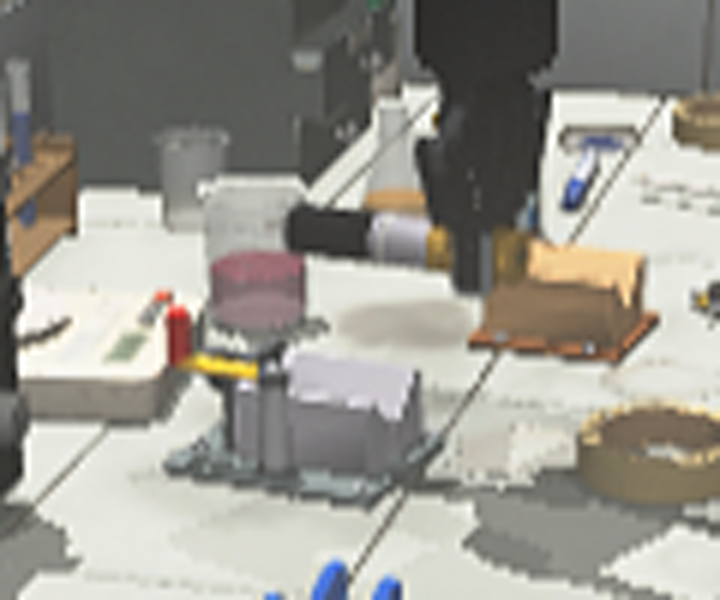

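View pics/top14.png

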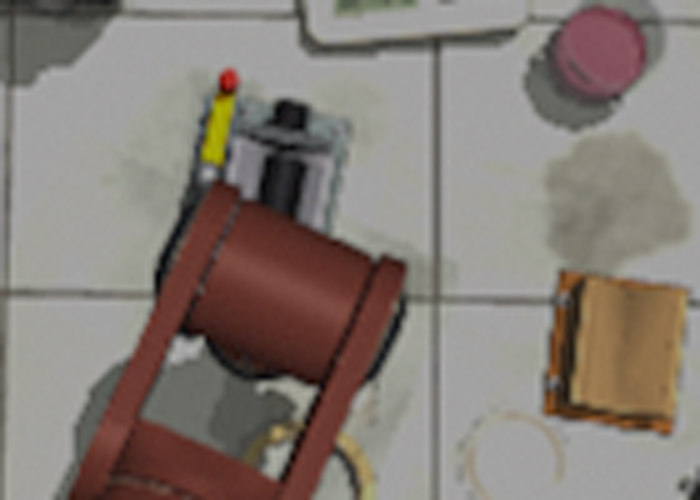

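Run:
```python
from h import *
im,d=ctrl.get_image('top')
o=ctrl.get_obs();zt=-Ro.from_rotvec(o['tool_rot']).as_matrix()[:,2]
ax=o['tool_pos']+np.array([0,0,.0555]);print('exp nose',ax+zt*.116, 'yaw',np.degrees(np.arctan2(zt[1],zt[0])))
print(proj('top',[ax+zt*.116,ax+zt*.09]))
L=im.max(2)
for v in range(174,186):
    us=np.nonzero(L[v,285:306]<60)[0]+285
    if len(us)>4: print(v,us.min(),us.max(),onz('top',[(us.mean(),v)],ax[2])[0])
```

```text
exp nose [ 0.58618648 -0.14876699  0.14107552] yaw -10.956650493189635
[[296.35677427 176.27463504]
 [294.77500812 184.02088713]]
174 294 301 [ 0.59371645 -0.15241775  0.14120636]
175 285 298 [ 0.59024396 -0.14172243  0.14120636]
176 285 296 [ 0.58686531 -0.13655309  0.14120636]
177 293 300 [ 0.58378577 -0.14924005  0.14120636]
178 293 300 [ 0.58049738 -0.14926377  0.14120636]
179 292 300 [ 0.57718386 -0.14766541  0.14120636]
180 292 300 [ 0.57389926 -0.1476896   0.14120636]
181 292 299 [ 0.57058953 -0.14609263  0.14120636]
182 292 299 [ 0.56730872 -0.14611729  0.14120636]
183 292 299 [ 0.56402979 -0.14614195  0.14120636]
184 292 299 [ 0.56075274 -0.14616661  0.14120636]
185 291 299 [ 0.55745056 -0.14457197  0.14120636]
```

```bash
python3 -m handwheel '[0,0.01,0.001,0,0,0,0, 0,0.03,0.001,0,0,0,0, 0,0.05,0.001,0,0,0,0, 0,0.065,0.001,0,0,0,0, 0,0.075,0.001,0,0,0,0, 0,0.08,0.001,0,0,0,0, 0,0.08,0.001,0,0,0,0, 0,0.08,0.001,0,0,0,0]'
python3 - <<'E'
from h import *
plan((.4708,-.1285,-.0105),-11)
im,d=ctrl.get_image('side');cv2.imwrite(f'pics/side15.png',cv2.resize(im[140:220,210:310],None,fx=7,fy=7,interpolation=cv2.INTER_CUBIC))
E
```

```text
t: 13.92
tool_pos: [0.4728, -0.129, 0.0066]
tool_rot: [-2.121, 0.205, 2.12]
contact_force: [-0.2, 0.0, -1.1]
opening: 0.0288
shift [ 0.0171 -0.0001  0.0021] turn [-0.02 -0.02 -0.01] | t 13.92 pos [ 0.4728 -0.129   0.0066]
```

View pics/side15.png

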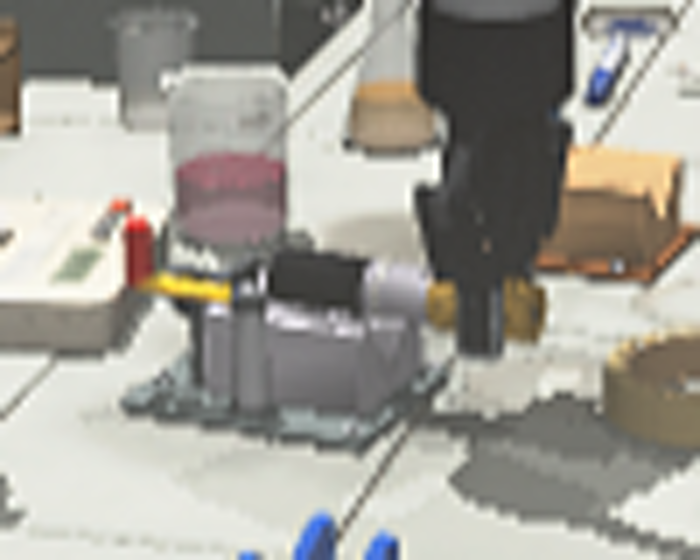

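Tube over the groove. Lower to near contact and read forces.

```bash
python3 -m handwheel '[0,0.004,0,0,0,0,0, 0,0.008,0,0,0,0,0, 0,0.012,0,0,0,0,0, 0,0.014,0,0,0,0,0, 0,0.014,0,0,0,0,0]'
python3 -m handwheel '[0,0.0015,0,0,0,0,0, 0,0.003,0,0,0,0,0, 0,0.003,0,0,0,0,0]'
python3 -c "
from h import *
o=ctrl.get_obs();print(o['tool_pos'],o['contact_force'],o['wrist_torque'])"
```

```text
t: 14.38
tool_pos: [0.4721, -0.1289, -0.0083]
tool_rot: [-2.119, 0.204, 2.121]
contact_force: [-0.2, 0.2, -0.7]
opening: 0.0285
t: 14.63
tool_pos: [0.4729, -0.1289, -0.0103]
tool_rot: [-2.121, 0.204, 2.119]
contact_force: [-1.2, 2.5, 2.5]
opening: 0.0286
[ 0.47290295 -0.12889754 -0.01031681] [-1.20085723  2.50163618  2.45826848] [0.37087446 0.09664681 0.11604182]
```

```bash
python3 -m handwheel '[0,0,-0.0005,0,0,0,0, 0,0.0005,-0.001,0,0,0,0, 0,0.0005,-0.001,0,0,0,0]'
python3 -m handwheel '[0,0,0,-0.003,0,0,0, 0,0,0,-0.007,0,0,0, 0,0,0,-0.011,0,0,0, 0,0,0,-0.015,0,0,0, 0,0,0,-0.018,0,0,0, 0,0,0,-0.018,0,0,0]'
python3 -c "
from h import *
o=ctrl.get_obs();print(o['tool_pos'],o['contact_force'],o['wrist_torque'])"
```

```text
t: 14.88
tool_pos: [0.4734, -0.1283, -0.0107]
tool_rot: [-2.122, 0.205, 2.119]
contact_force: [0.7, 1.3, 2.6]
opening: 0.0291
t: 15.38
tool_pos: [0.4903, -0.1309, -0.0111]
tool_rot: [-2.118, 0.203, 2.121]
contact_force: [-2.9, 4.2, 5.9]
opening: 0.0286
[ 0.49031736 -0.13085249 -0.01106805] [-2.8977519   4.19206561  5.93302776] [0.75042779 0.28015022 0.18428465]
```

```bash
python3 -m handwheel '[0,-0.0005,-0.001,0,0,0,0, 0,-0.0005,-0.0015,-0.001,0,0,0, 0,-0.0005,-0.0015,-0.002,0,0,0, 0,-0.0005,-0.0015,-0.003,0,0,0, 0,-0.0005,-0.0015,-0.004,0,0,0, 0,-0.0005,-0.0015,-0.004,0,0,0]'
python3 -c "
from h import *
o=ctrl.get_obs();print(o['tool_pos'],o['contact_force'],o['wrist_torque'])"
```

```text
t: 15.88
tool_pos: [0.4943, -0.1314, -0.0107]
tool_rot: [-2.119, 0.206, 2.121]
contact_force: [-4.1, -1.2, 4.6]
opening: 0.0292
[ 0.4943436  -0.13136758 -0.01067364] [-4.08000374 -1.22552798  4.64192337] [-0.1858822   0.60956862 -0.06688571]
```

```bash
python3 -m handwheel '[0,0,0.0005,-0.001,0,0,0, 0,0,0.0005,-0.002,0,0,0, 0,0,0.0005,-0.003,0,0,0, 0,0,0.0005,-0.003,0,0,0]'
python3 - <<'E'
from h import *
o=ctrl.get_obs();print(o['tool_pos'],o['contact_force'],o['wrist_torque'])
im,d=ctrl.get_image('side');cv2.imwrite(f'pics/side16.png',cv2.resize(im[150:210,215:295],None,fx=8,fy=8,interpolation=cv2.INTER_CUBIC))
im,d=ctrl.get_image('top');cv2.imwrite('pics/top16.png',cv2.resize(im[150:220,260:330],None,fx=8,fy=8,interpolation=cv2.INTER_CUBIC))
E
```

```text
t: 16.22
tool_pos: [0.4967, -0.1318, -0.0108]
tool_rot: [-2.118, 0.205, 2.122]
contact_force: [-7.2, 0.6, 7.3]
opening: 0.0288
[ 0.49672634 -0.13183779 -0.01075375] [-7.24309614  0.63141742  7.28108841] [ 0.05451823  0.84968678 -0.04118349]
```

View pics/side16.png

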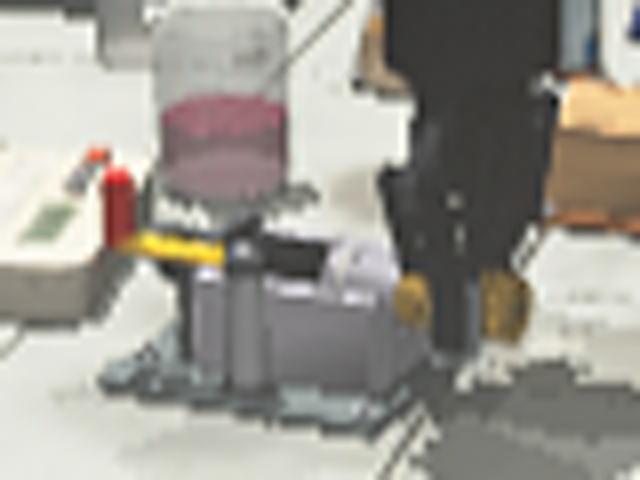

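View pics/top16.png

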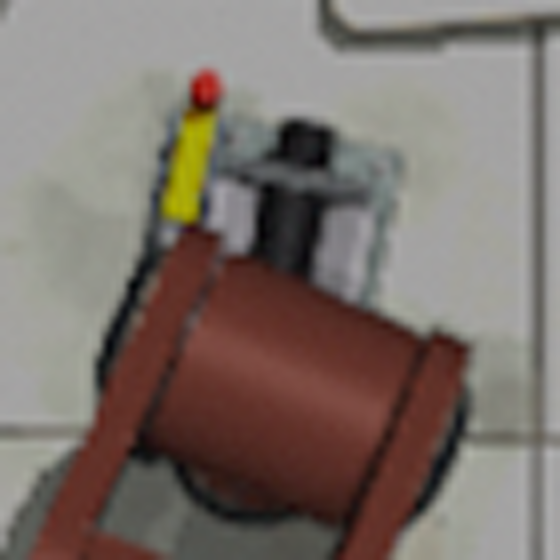

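```bash
python3 -m handwheel '[0,-0.001,0,-0.001,0,0,0, 0,-0.001,0,-0.002,0,0,0, 0,-0.001,0,-0.003,0,0,0, 0,-0.001,0,-0.004,0,0,0, 0,-0.001,0,-0.004,0,0,0]'
python3 - <<'E'
from h import *
o=ctrl.get_obs();print(o['tool_pos'],o['contact_force'],o['wrist_torque'])
E
```

```text
t: 16.73
tool_pos: [0.4963, -0.1317, -0.0109]
tool_rot: [-2.106, 0.203, 2.133]
contact_force: [-19.7, 1.5, 14.7]
opening: 0.0291
[ 0.49627962 -0.13167836 -0.01086612] [-19.74234813   1.46058964  14.66222557] [ 0.23056452  2.59756219 -0.07081335]
```

Hard stop found: no further motion, force rising to 20 N. Ease back to a light push, then release.

```bash
python3 -m handwheel '[0,0,0,0.001,0,0,0, 0,0,0,0.002,0,0,0, 0,0,0,0.003,0,0,0, 0,0,0,0.003,0,0,0]'
python3 -c "
from h import *
o=ctrl.get_obs();print(o['tool_pos'],o['contact_force'],o['wrist_torque'])"
```

```text
t: 17.07
tool_pos: [0.4967, -0.1318, -0.0106]
tool_rot: [-2.116, 0.204, 2.124]
contact_force: [-6.4, 0.6, 3.0]
opening: 0.0291
[ 0.49669324 -0.13176682 -0.01062025] [-6.43237938  0.55311401  3.01915132] [-0.05904421  0.82278486 -0.06125832]
```

```bash
python3 -m handwheel '[0.4,0,0,0,0,0,0, 0.5,0,0,0,0,0,0, 0.8,0,0,0,0,0,0, 0.8,0,0,0,0,0,0, 0.8,0,0,0,0,0,0, 0.8,-0.03,0,0.001,0,0,0, 0.8,-0.06,0,0.001,0,0,0, 0.8,-0.1,0,0.001,0,0,0, 0.8,-0.13,0,0.001,0,0,0, 0.8,-0.13,0,0.001,0,0,0]'
python3 - <<'E'
from h import *
im,d=ctrl.get_image('side');cv2.imwrite(f'pics/side17.png',cv2.resize(im[150:210,215:295],None,fx=9,fy=9,interpolation=cv2.INTER_CUBIC))
P=pts('side',d);hsv=cv2.cvtColor(im,cv2.COLOR_BGR2HSV)
im,d=ctrl.get_image('top');cv2.imwrite('pics/top17.png',cv2.resize(im[150:220,260:330],None,fx=8,fy=8,interpolation=cv2.INTER_CUBIC))
o=ctrl.get_obs();print(o['tool_pos'],o['q'])
E
```

```text
t: 17.9
tool_pos: [0.5024, -0.1339, 0.1288]
tool_rot: [-2.137, 0.209, 2.108]
contact_force: [1.4, -0.3, 1.2]
opening: 0.0682
[ 0.49881971 -0.13243695  0.12233088] [-4.03858746e-01 -1.55755739e-01  1.94119250e+00  1.25421793e-04
  1.35182029e+00  1.35956229e+00]
```

View pics/side17.png

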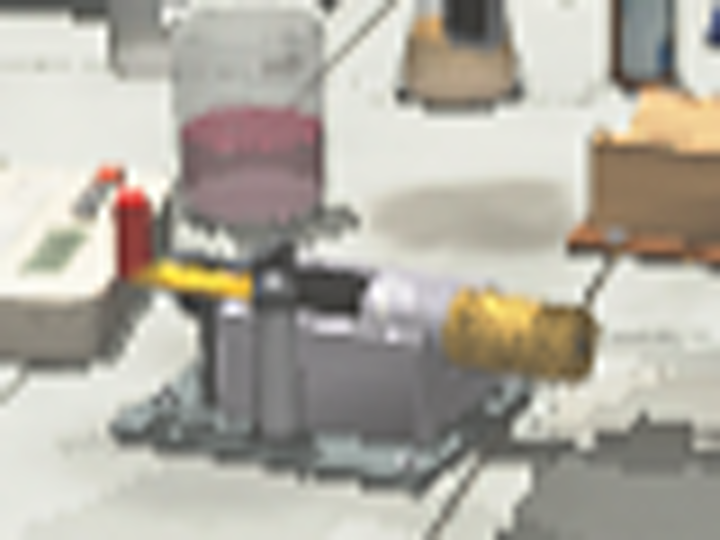

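View pics/top17.png

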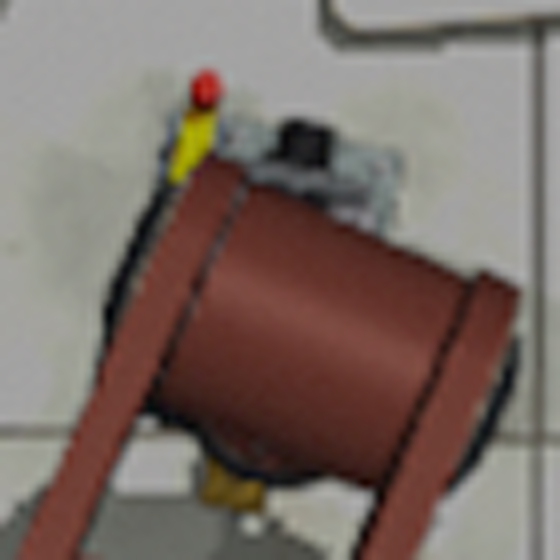

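Tube released and lying level in the V-block. I check clearance round the keeper start (oven, scale) and plan the sweep: fingers shut, tool turned 45°, following the knob's arc.

Run:
```python
from h import *
P=pts('top',np.load('top0_d.npy'))
for u,v in((262,140),(262,130),(255,145),(250,137),(262,100),(310,140),(310,150),(285,112),(340,145)):print((u,v),np.round(P[v,u],3))
q=P[60:165,130:275].reshape(-1,3);q=q[(q[:,2]>.05)&(q[:,2]<.6)];print('oven min x',q[:,0].min(),'min y',q[:,1].min(),'max z',q[:,2].max())
E=np.array([.566,-.147]);a=np.radians(-11);fx=np.array([np.cos(a),np.sin(a)]);fy=np.array([-fx[1],fx[0]])
W=lambda x,y:E+x*fx+y*fy
print('start',W(.095,.071),'pivot',W(.010,.048),'knob0',W(.072,.048),'knobEnd',W(.010,-.014))
plan((*W(.095,.071),.10),-11+45)
```

```text
(262, 140) [ 0.713 -0.035  0.11 ]
(262, 130) [ 0.712 -0.035  0.239]
(255, 145) [ 0.713 -0.01   0.035]
(250, 137) [0.694 0.002 0.22 ]
(262, 100) [ 0.8   -0.034  0.263]
(310, 140) [ 0.736 -0.204  0.027]
(310, 150) [ 0.7   -0.204  0.028]
(285, 112) [ 0.839 -0.115  0.02 ]
(340, 145) [ 0.72  -0.31   0.028]
oven min x 0.6744699606900526 min y -0.07424793664817199 max z 0.2766662940270257
start [ 0.67280202 -0.09543132] pivot [ 0.5849751  -0.10178999] knob0 [ 0.64583599 -0.11362014] knobEnd [ 0.57314495 -0.16265087]
shift [ 0.023  -0.0696 -0.1636] turn [-45.04  -0.21  -0.14] | t 18.0 pos [ 0.4988 -0.1324  0.1223]
```

```bash
python3 -m handwheel '[0,0,-0.01,-0.02,-6,0,0, 0,0.01,-0.02,-0.05,-12,0,0, 0,0.02,-0.03,-0.08,-18,0,0, 0,0.02,-0.04,-0.11,-25,0,0, 0,0.02,-0.05,-0.13,-32,0,0, 0,0.02,-0.06,-0.15,-38,0,0, 0,0.02,-0.063,-0.157,-45,0,0, 0,0.02,-0.063,-0.157,-45,0,0, 0,0.02,-0.063,-0.157,-45,0,0]' 30
python3 - <<'E'
from h import *
plan((.666,-.100,.04),34)
im,d=ctrl.get_image('side');cv2.imwrite(f'pics/side18.png',cv2.resize(im[80:220,180:320],None,fx=5,fy=5,interpolation=cv2.INTER_CUBIC))
im,d=ctrl.get_image('top');cv2.imwrite('pics/top18.png',cv2.resize(im[120:220,240:340],None,fx=6,fy=6,interpolation=cv2.INTER_CUBIC))
E
```

```text
t: 18.75
tool_pos: [0.6623, -0.0997, 0.0977]
tool_rot: [1.883, 0.575, -1.89]
contact_force: [0.0, 0.1, 1.4]
opening: 0.0001
shift [ 0.0576  0.0025 -0.0031] turn [-0.19  0.16  0.18] | t 18.75 pos [ 0.6623 -0.0997  0.0977]
```

View pics/side18.png

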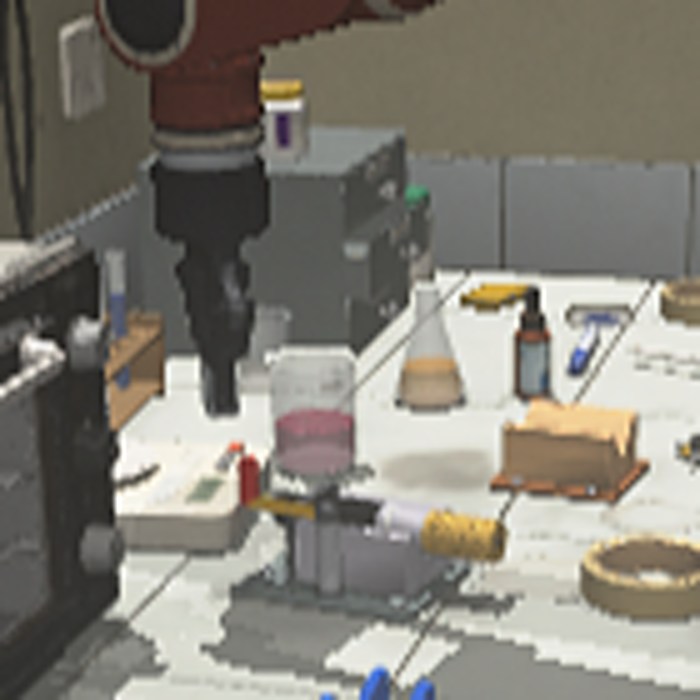

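View pics/top18.png

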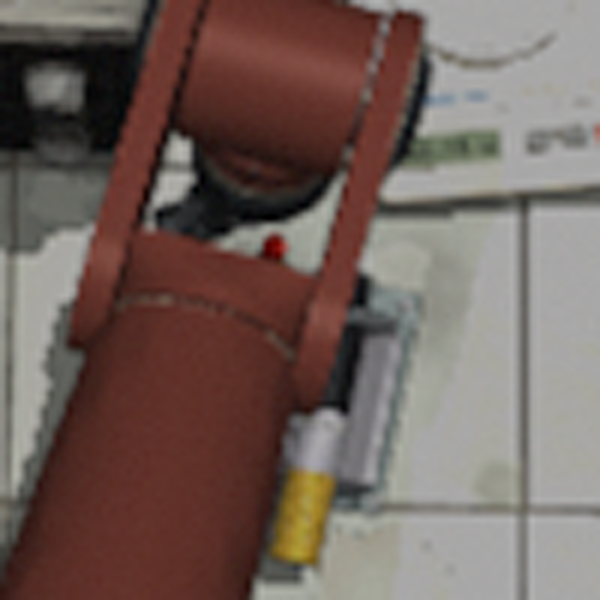

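```bash
python3 -c "
from h import *
print(proj('side',[(.6623,-.0997,.0977+.037)]))"
python3 -m handwheel '[0,0.01,0.0025,-0.003,0,0,0, 0,0.025,0.0025,-0.003,0,0,0, 0,0.04,0.0025,-0.003,0,0,0, 0,0.052,0.0025,-0.003,0,0,0, 0,0.058,0.0025,-0.003,0,0,0, 0,0.058,0.0025,-0.003,0,0,0, 0,0.058,0.0025,-0.003,0,0,0]'
python3 - <<'E'
from h import *
im,d=ctrl.get_image('side');cv2.imwrite(f'pics/side19.png',cv2.resize(im[130:210,190:290],None,fx=7,fy=7,interpolation=cv2.INTER_CUBIC))
o=ctrl.get_obs();print(o['tool_pos'],o['contact_force'])
R0=Ro.from_rotvec(o['tool_rot'])
E_=np.array([.566,-.147]);a=np.radians(-11);fx=np.array([np.cos(a),np.sin(a)]);fy=np.array([-fx[1],fx[0]])
for th in range(0,95,10):
    t=np.radians(th)
    k=np.array([.010+.062*np.cos(t),.048-.062*np.sin(t)])+.018/np.sqrt(2)
    w=E_+k[0]*fx+k[1]*fy
    print(th,w.round(4),R0.inv().apply(np.r_[w,.04]-o['tool_pos']).round(4))
E
```

```text
[[223.76500731 162.25289927]]
t: 19.43
tool_pos: [0.6669, -0.1004, 0.0413]
tool_rot: [1.883, 0.576, -1.886]
contact_force: [0.3, -0.5, 0.1]
opening: 0.0001
[ 0.66769831 -0.10062168  0.04245278] [-0.14444125  0.13462205  0.08473899]
0 [ 0.6608 -0.1036] [ 0.0025 -0.0014  0.0074]
10 [ 0.6578 -0.1139] [0.0025 0.0055 0.0157]
20 [ 0.653  -0.1237] [0.0024 0.0109 0.025 ]
30 [ 0.6467 -0.1324] [0.0024 0.0146 0.0352]
40 [ 0.6389 -0.1399] [0.0024 0.0165 0.0458]
50 [ 0.63  -0.146] [0.0024 0.0165 0.0566]
60 [ 0.6201 -0.1503] [0.0024 0.0147 0.0673]
70 [ 0.6096 -0.153 ] [0.0024 0.011  0.0774]
80 [ 0.5988 -0.1537] [0.0024 0.0056 0.0868]
90 [ 0.5881 -0.1526] [ 0.0024 -0.0014  0.0951]
```

View pics/side19.png

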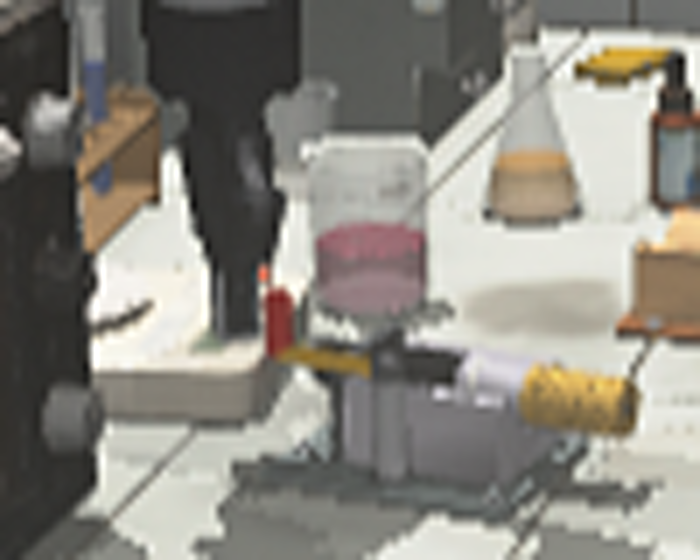

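Fingertip sits beside the knob (knob at pixel ≈ (230,176)) at knob height. Sweeping along the arc, first half.

```bash
python3 -m handwheel '[0,0.001,-0.001,0.004,0,0,0, 0,0.001,-0.001,0.008,0,0,0, 0,0.001,0.003,0.012,0,0,0, 0,0.001,0.0055,0.016,0,0,0, 0,0.001,0.0085,0.02,0,0,0, 0,0.001,0.011,0.025,0,0,0, 0,0.001,0.013,0.03,0,0,0, 0,0.001,0.0145,0.035,0,0,0, 0,0.001,0.0165,0.041,0,0,0, 0,0.001,0.0165,0.046,0,0,0, 0,0.001,0.0165,0.046,0,0,0]'
python3 - <<'E'
from h import *
im,d=ctrl.get_image('side');cv2.imwrite(f'pics/side20.png',cv2.resize(im[130:210,190:290],None,fx=7,fy=7,interpolation=cv2.INTER_CUBIC))
o=ctrl.get_obs();print(o['tool_pos'],o['contact_force'])
E
```

```text
t: 20.4
tool_pos: [0.6374, -0.1406, 0.0409]
tool_rot: [1.883, 0.575, -1.886]
contact_force: [-0.0, -1.0, 0.2]
opening: 0.0001
[ 0.63770276 -0.14024311  0.04097195] [-0.11696331  0.12195564  0.57959001]
```

View pics/side20.png

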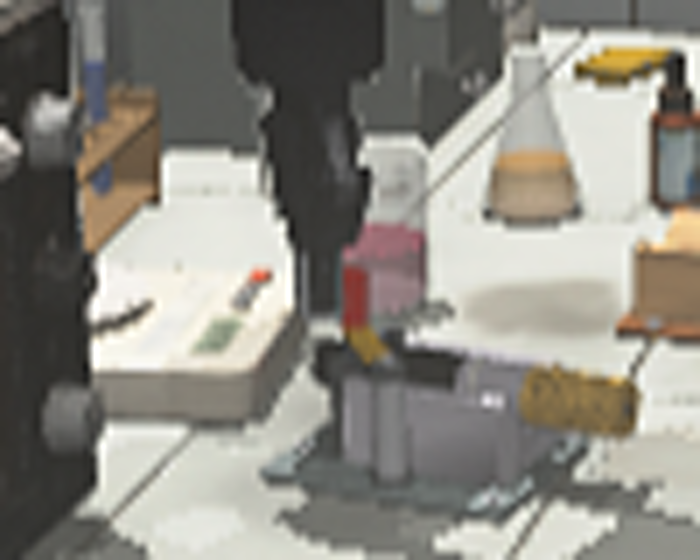

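The keeper is swung about half way with the finger behind the knob. Second half.

```bash
python3 -m handwheel '[0,0,0,0.005,0,0,0, 0,0,0,0.011,0,0,0, 0,0,-0.001,0.016,0,0,0, 0,0,-0.002,0.0215,0,0,0, 0,0,-0.0035,0.0265,0,0,0, 0,0,-0.0055,0.0315,0,0,0, 0,0,-0.008,0.036,0,0,0, 0,0,-0.011,0.041,0,0,0, 0,0,-0.0145,0.045,0,0,0, 0,0,-0.018,0.049,0,0,0, 0,0,-0.018,0.051,0,0,0, 0,0,-0.018,0.051,0,0,0]'
python3 - <<'E'
from h import *
im,d=ctrl.get_image('side');cv2.imwrite(f'pics/side21.png',cv2.resize(im[130:210,190:290],None,fx=7,fy=7,interpolation=cv2.INTER_CUBIC))
o=ctrl.get_obs();print(o['tool_pos'],o['contact_force'])
E
```

```text
t: 21.45
tool_pos: [0.5925, -0.1518, 0.0425]
tool_rot: [1.9, 0.571, -1.866]
contact_force: [22.6, 5.5, -11.2]
opening: 0.0002
[ 0.59246924 -0.15181715  0.0425161 ] [ 20.84142694   5.49954375 -10.09824588]
```

View pics/side21.png

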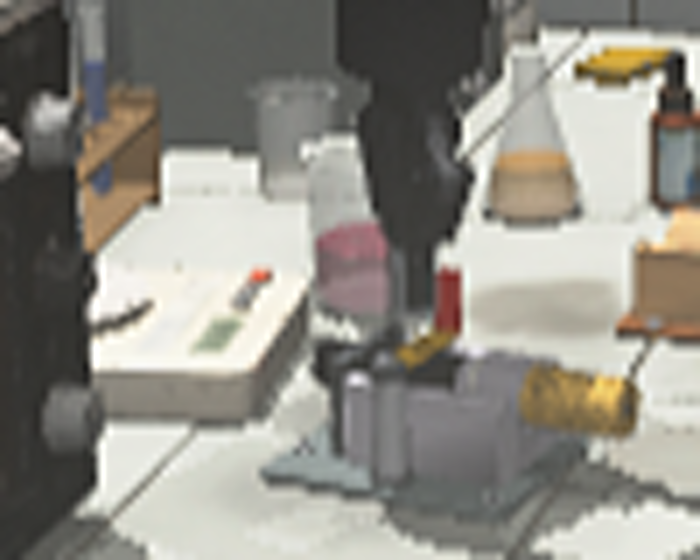

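End stop reached: the push now reads 22 N. Back off the knob, rise and clear the view.

```bash
python3 -m handwheel '[0,0,0,-0.005,0,0,0, 0,0,0.004,-0.015,0,0,0, 0,-0.01,0.005,-0.02,0,0,0, 0,-0.04,0.005,-0.02,0,0,0, 0,-0.08,0.005,-0.02,0,0,0, 0,-0.12,0.005,-0.02,0,0,0, 0,-0.12,0.02,-0.02,0,0,0]'
python3 - <<'E'
from h import *
plan((.42,.15,.16),34)
E
```

```text
t: 22.08
tool_pos: [0.6185, -0.1594, 0.1732]
tool_rot: [1.892, 0.567, -1.867]
contact_force: [1.4, -0.1, 1.9]
opening: -0.0002
shift [ 0.0087 -0.3676 -0.0087] turn [ 0.06 -0.52 -0.71] | t 22.08 pos [ 0.6185 -0.1594  0.1732]
```

```bash
python3 -m handwheel '[0,0,-0.02,0,0,0,0, 0,0,-0.05,0,0,0,0, 0,0,-0.09,0,0,0,0, 0,0,-0.13,0,0,0,0, 0,0,-0.17,0,0,0,0, 0,0,-0.21,0,0,0,0, 0,0,-0.25,0,0,0,0, 0,0,-0.29,0,0,0,0, 0,0,-0.33,0,0,0,0, 0,0,-0.36,0,0,0,0, 0,0,-0.36,0,0,0,0, 0,0,-0.36,0,0,0,0]'
python3 - <<'E'
from h import *
for n,(u0,u1,v0,v1) in(('top',(265,320,155,220)),('side',(215,290,160,210))):
    im,d=ctrl.get_image(n);cv2.imwrite(f'pics/{n}22f.png',im);np.save(n+'22.npy',d)
    cv2.imwrite(f'pics/{n}22.png',cv2.resize(im[v0:v1,u0:u1],None,fx=9,fy=9,interpolation=cv2.INTER_CUBIC))
o=ctrl.get_obs();print(o['tool_pos'],o['contact_force'])
E
```

```text
t: 23.08
tool_pos: [0.4124, 0.1406, 0.1621]
tool_rot: [1.883, 0.577, -1.881]
contact_force: [0.6, 0.0, -1.0]
opening: 0.0001
[0.41334856 0.13928919 0.16194984] [ 0.68293743 -0.02333298  0.07301098]
```

View pics/top22.png

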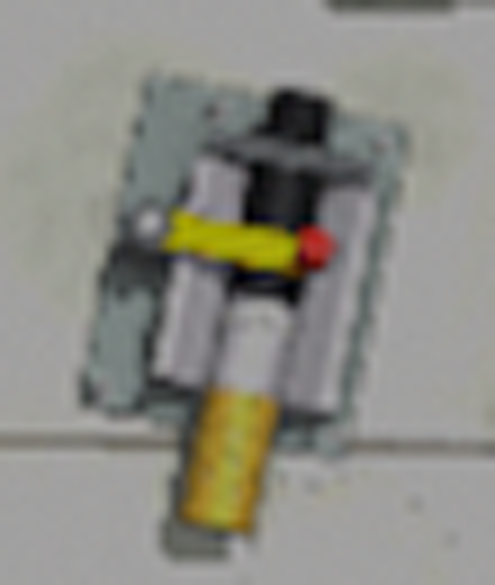

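View pics/side22.png

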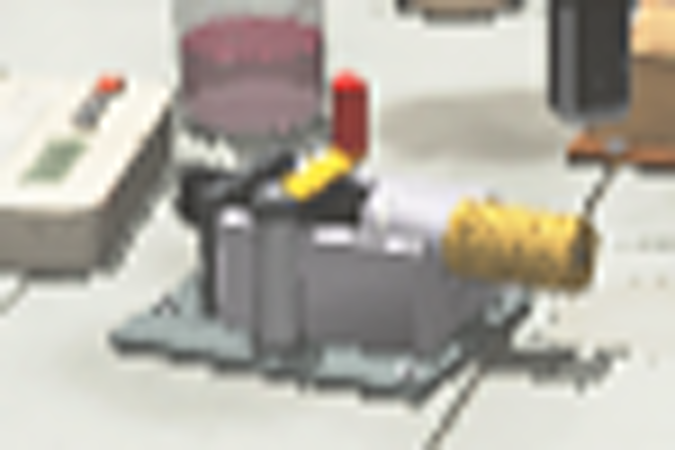

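Run:
```python
from h import *
im=cv2.imread('pics/top22f.png');hsv=cv2.cvtColor(im,cv2.COLOR_BGR2HSV)
m=(hsv[...,1]>150)&((hsv[...,0]<6)|(hsv[...,0]>174));m[:,:290]=0;m[:,312:]=0;m[:172]=0;m[195:]=0
v,u=np.nonzero(m);k=onz('top',[(u.mean(),v.mean())],.098)[0]
p=onz('top',[(281.8,179.7)],.069)[0]
d=(k-p)[:2];print('knob',k,'pivot',p,'r',np.linalg.norm(d),'angle',-11-np.degrees(np.arctan2(d[1],d[0])))
P=[]
L=im.max(2)
for v in range(200,213):
    us=np.nonzero((hsv[v,280:300,1]>120)&(hsv[v,280:300,0]>15)&(hsv[v,280:300,0]<35))[0]+280
    if len(us)>4:P.append((us.mean(),v))
X=onz('top',P,.045)[:,:2];q=np.polyfit(X[:,0],X[:,1],1);print('brass axis yaw',np.degrees(np.arctan(q[0])),'mean',X.mean(0),'line y there',-.1469-np.tan(np.radians(11))*(X[:,0].mean()-.565))
# tail end & brass/alu edge along the axis, profile
print([(v,im[v,int(round(292-(v-198)*.25))].tolist()) for v in range(194,218)])
T=onz('top',[(289.2,213.7)],.05)[0];ex=np.array([.566,-.147])-np.array([.9816,-.1908])*.096;print('tail end',T,'expected',ex)
N=onz('top',[(296.3,173.8)],.06)[0]
D=np.array([.9816,-.1908]);print('tail along',(T[:2]-np.array([.566,-.147]))@D)
```

```text
knob [ 0.57394759 -0.16184886  0.098     ] pivot [ 0.58565679 -0.10438063  0.069     ] r 0.05864897979161006 angle 90.51642307092597
brass axis yaw -11.047822629959734 mean [ 0.49868922 -0.13379315] line y there -0.13401048926134063
[(194, [160, 162, 161]), (195, [160, 160, 161]), (196, [162, 161, 162]), (197, [166, 162, 162]), (198, [132, 159, 159]), (199, [59, 151, 152]), (200, [54, 152, 156]), (201, [56, 160, 163]), (202, [66, 157, 161]), (203, [80, 156, 161]), (204, [63, 148, 154]), (205, [60, 143, 145]), (206, [71, 157, 155]), (207, [66, 162, 161]), (208, [61, 155, 157]), (209, [55, 155, 161]), (210, [54, 154, 159]), (211, [58, 163, 164]), (212, [47, 143, 153]), (213, [54, 103, 109]), (214, [85, 87, 85]), (215, [98, 104, 102]), (216, [94, 100, 98]), (217, [133, 135, 135])]
tail end [ 0.4717442  -0.13168136  0.05      ] expected [ 0.4717664 -0.1286832]
tail along -0.09544429014613903
```

Checks agree:

- **Keeper:** about 90°.
- **Tube yaw:** −11.05° against the groove's −11.0°.
- **Sideways:** 0.2 mm off the groove line.
- **Tail end:** at −95.4 mm, where −96 mm means home.

The arm stands clear, so I'm handing in.

```bash
python3 -c "
from station import ctrl
print(ctrl.finish_job())"
```

```text
the job is handed in; nothing more can be done
None
```

The job is done and handed in at about 23 s of the 72 s allowed; `finish_job` reports no verdict.

**What I did:**
1. I lifted the tube out of the cradle by its nose, lowered it onto both saddles of the blue rest by feel, and let go.
2. I took it again by the brass tail, laid it in the V-block and pushed it forward to the stop. The push force rose to about 20 N with no further motion. I eased back to a light push and released.
3. I swept the yellow keeper to its end stop with shut fingers (peak reading about 22 N) and drew the arm clear.

**Last checks (top view):**

| Check | Measured | Wanted |
|---|---|---|
| Tube yaw | −11.05° | −11.0° (groove) |
| Sideways offset from groove line | 0.2 mm | 0 |
| Tail end along the groove | −95.4 mm | −96 mm (home) |
| Keeper angle | about 90° | 90° |
| Pivot-to-knob distance | 58.6 mm | 62 mm |

**Disagreements and limits:**
- **TCP height:** the reported TCP z read about 37 mm lower than the fingers really were. I found it from the side-camera depth and a trial closing in the air. From then on I set heights by vision and contact.
- **Rest position:** the first camera estimate was about 2 mm off sideways. I corrected it from the contact forces.
- **Seating after release:** the tail position is good to only about 1–2 mm, and I did not nudge the tube again after letting go.
- **Bystanders:** I did not measure them at the end. No path came near them, and no unexpected contact force appeared.

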